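# Make up a compression joint and clear the leftovers

### The arm

A 7-joint arm with a two-finger parallel gripper is mounted at the origin on the work surface. World frame = base frame: x ahead of the robot, y to its left, z up, the work surface at z = 0. Lengths are in m, angles in rad, forces in N, time in s.
With the tool pointing down it reaches from about 0.4 to 0.85 m from the base axis. Payload 10.4 kg.
Tool frame: the origin (TCP) lies at the very end of the fingers, on their centre line; the grasp point (between the pads) lies 19 mm behind it; z points along the fingers, y is the direction in which the jaws open and shut (so a half turn about z gives the same grasp; the last joint's range is limited). The gripper opens to 87 mm and grips with 3 to 60 N. Pads are 19 mm wide; open, the fingers measure 117 mm over their backs; the gripper's body (75 mm by 190 mm) begins 51 mm behind the grasp point.
Start: joints at [-0.023, 0.332, -0.065, 1.46, 0.022, 1.35, -0.088], TCP at [0.625, 0, 0.223] pointing down, gripper open.
Joint ranges: [-2.6, 2.6], [-0.5, 2.12], [-1.47, 1.34], [0.16, 2.42], [-1.27, 4.41], [0.06, 2.06], [-2.6, 2.6]. Speed limits (rad/s): [2.22, 2.22, 2.79, 2.79, 3.14, 3.14, 3.14].

### API

Orientations are given as a unit quaternion [x, y, z, w].
In Python, from bench import r, eyes, job gives the robot as it stands. The module is installed in compiled form; this text tells all that it offers.
- The arm moves only by the tool play_rows, never from a script. Its argument "motion" is a list of rows, each a list of 7 numbers: the shift along the tool's x, y, z as a fraction of full scale, then the turn, a rotation vector about the tool's x, y, z as a fraction of full scale, then the opening in per cent of the stroke, from 0 (shut) to 100 (fully open). A call has 1 to 5 rows; each row is the pose to reach, as a shift and turn from the pose commanded when the call began, along the tool's axes at that moment; what a row does not reach only later rows make up. Full scale, the value 1, is 0.2 m for a shift and 90 degrees for a turn. A row lasts 1/8 s, in which the tool goes at most 62.5 mm and 10.7 degrees, less where a joint would pass 70% of its speed; a pose out of reach is approached as far as the arm can. A call with a number of a shift or a turn outside -1 to 1 is refused whole. A call with a gripper value outside its range is refused whole. The fingers move at their own pace and stop on an object; "squeeze" is the grip in N (left out, the last holds). Time passes only in rows, so rows that repeat a pose let the fingers close. It gives the time, the measured TCP pose, the force and the opening at its end, in the units of the state.
- r.read_state(): the state, without advancing time (a new reading comes with each control period).
- eyes.camera(name): name is "scene" or "side" or "wrist"; returns a dict with "image" (400x640x3 uint8, red, green, blue), "mtx" (3x3 intrinsics, pixels), "R" (3x3) and "t" (3): a world point X has camera coordinates R X + t. Camera axes: x right, y down, z forward; pixel columns grow to the right and rows downward; lengths in m; the calibration is good to about 2 mm. A picture is of the moment at which its call begins. There is no depth.
- job.close_job(): hands the job in, once; it reports no verdict.
Trained networks look in a picture, given as the dict that the camera call returned (one of the last four; its "shot" number tells which), for a name from the list of things; names that differ only in an ending like _2 or _b are one class to them, and where a whole thing is asked for, a point or a joint stands for the part that bears it (a point fixed in the world has none). Each returns a list of dicts, best first, with "p" (0 to 1); they miss things now and then, are a little off and sometimes report something else, mostly with a low value. They report only what shows in the picture. A call takes as long as a camera call.
- eyes.regions_of(picture, label): "region" (400x640 bool, what is visible of it) and "xy" ([column, row] in pixels, amid what is visible of it).
- eyes.landmark_of(picture, label): "xy" ([column, row] in pixels: a listed point, or the origin of a listed thing).
The state is a dict: "time": time; "joint_positions": joint angles; "joint_vel": joint speeds; "joint_torque": joint torques, N m; "ee_pos": TCP position; "eef_rot": TCP orientation; "ft_force": force on the tool from outside, world axes, zero at the start; "torque": the same for the moment, N m; "width": finger opening in m.
Only numpy, scipy, OpenCV 4.12 (cv2) and the standard library are available. Lean on these libraries where they do the work, as an engineer would, in place of code of your own. Each camera call takes 0.05 s, during which the arm holds its last target. There are 200 camera calls.

### The job

Make up the compression joint on the test stand: run the brass nut down (clockwise from above) finger-tight with the gripper, until its white stripe meets the mark, then put the open-ended wrench on it and pull it up one quarter turn further, no more, and lay the wrench back on its rest. Clear the leftover fittings so the stand can be tested: every copper elbow into the blue bin, every black tee into the yellow bin, in any order and at any time. Do not pull the nut up with the gripper itself, and leave the other tools and tins where they are.

Things in the scene. Friction and masses are not known exactly. Their poses are not given: they have to be found in the camera images.
- fitting_mid (a point): Axis (z, vertical) of the compression fitting on the round grey 110 mm stand, screwed down; point at half the nut's height, 111 mm up. x points to the white mark on the dark 72 mm flange (top 82 mm up) below the nut; a 60 mm gauge (top 65 mm up) stands 95 mm off on that side. A fixed copper tube stub, 28 mm across, sticks out of the nut to 158 mm up. Heights are above the bench.
- nut_mid (a point): Centre of the brass hexagon nut: 42 mm across flats, 48.5 across corners, 32 high (95 to 127 mm above the bench), axis vertical. x points to the corner with the white stripe; corners every 60 degrees from there, flats between them. It does not rise or sink as it turns.
- nut (a joint): How far the nut is run down by hand, rad, growing clockwise seen from above: starts between 0 and 1.3, turns easily (0.2 N m) and is finger-tight at 2.4, where its white stripe points to the white mark on the flange and it goes stiff.
- ferrule (a joint): How far the nut is pulled up beyond finger-tight, rad, clockwise from above: 0 at first; takes 0.8 N m to turn, stays where left (range to 2.4). A quarter turn is 1.57, the stripe then 90 degrees clockwise of the mark. Grows only once joint nut has come to 2.4.
- wrench_grip (a point): Centre of the red rubber grip of the open-ended steel wrench (0.32 kg, balance point 8 mm behind): grip 60 long, 22 wide, 22 mm thick. x points along the wrench towards the jaw, z is up as it lies. Jaw centre 95 mm ahead on x, end of the tail 109 mm behind.
- wrench_jaw (a point): Centre of the wrench's open jaw, where the nut's axis belongs. It opens towards +x, the wrench's long axis; 45 mm between its parallel faces, which run from 28 mm behind this point to 16 mm ahead, then flare out to 30 mm ahead. Head 67 mm wide (76 at the flare), 12 mm thick. It has about 8 degrees of play on the nut either way.
- rest_mid (a point): Blue wrench rest fixed to the bench: two black cross bars 70 mm wide, tops 36 mm up, 55 mm ahead and 60 mm behind on x. The point, 42 mm up, is where the middle of the wrench's grip lies, hanging between the bars, the shank lying across them along x. Jaw towards +x at the start.
- blue_bin: Open blue plastic bin for copper elbows, 135 (x) x 180 (y) x 60 mm high, walls and floor 5 mm, fixed; origin under its centre. Blue and yellow may stand either way round.
- yellow_bin: Open yellow plastic bin for black tees, 135 (x) x 180 (y) x 60 mm high, walls and floor 5 mm, fixed; origin under its centre.
- elbow0_grip (a point): Loose copper pipe elbow (0.08 to 0.17 kg), two legs at right angles each 70 mm long from the corner, 26 mm thick with 31 mm beads at the ends, lying flat; may be absent. The point is on the axis of one leg, 38 mm from the corner, 15.5 mm above the bench; x runs along that leg away from the corner, the other leg points to +y, z up as it lies at first.
- elbow1_grip (a point): Loose copper pipe elbow (0.08 to 0.17 kg), two legs at right angles each 70 mm long from the corner, 26 mm thick with 31 mm beads at the ends, lying flat; may be absent. The point is on the axis of one leg, 38 mm from the corner, 15.5 mm above the bench; x runs along that leg away from the corner, the other leg points to +y, z up as it lies at first.
- elbow2_grip (a point): Loose copper pipe elbow (0.08 to 0.17 kg), two legs at right angles each 70 mm long from the corner, 26 mm thick with 31 mm beads at the ends, lying flat; may be absent. The point is on the axis of one leg, 38 mm from the corner, 15.5 mm above the bench; x runs along that leg away from the corner, the other leg points to +y, z up as it lies at first.
- tee0_grip (a point): Loose black iron pipe tee (0.10 to 0.20 kg), run 80 mm long, branch 70 mm from the run's axis, 26 mm thick with 31 mm beads at the ends, lying flat; may be absent. The point is on the axis of the branch, 38 mm from the run's axis, 15.5 mm above the bench; x runs along the branch away from the run, y along the run, z up as it lies at first.
- tee1_grip (a point): Loose black iron pipe tee (0.10 to 0.20 kg), run 80 mm long, branch 70 mm from the run's axis, 26 mm thick with 31 mm beads at the ends, lying flat; may be absent. The point is on the axis of the branch, 38 mm from the run's axis, 15.5 mm above the bench; x runs along the branch away from the run, y along the run, z up as it lies at first.
- paste_tin: Bystander: paste tin, 90 mm across, 95 mm high.
- thread_jar: Bystander: jar with green cap, 72 mm across, 80 mm high.
- hammer: Bystander: hammer lying beyond the work area.
- rule: Bystander: folded wooden rule, 230 x 32 x 16 mm, lying near the robot.
- caliper: Bystander: slide caliper, 200 mm long, 10 mm high, lying flat.
- goggles: Bystander: round dark goggles, 130 x 58 x 30 mm.

How it is judged:
On the way, in this order (a step that is already met when the one before it is completed fails the run):
1. the nut is run down finger-tight (value of joint nut above 2.28 rad and value of joint ferrule below 0.25 rad), for 0.2 s.
2. the wrench's jaw is round the nut, which is still only finger-tight (distance between wrench_jaw and nut_mid below 0.014 m and angle between wrench_jaw's own z axis and vertical below 0.2 rad and value of joint ferrule below 0.3 rad), for 0.1 s.
3. with the wrench on it the nut has been pulled up a quarter turn (within 15 degrees) (distance between wrench_jaw and nut_mid below 0.02 m and value of joint nut above 2.15 rad and value of joint ferrule between 1.31 and 1.83 rad), for 0.2 s.
At the end, for the whole second after the job is handed in: Nut 75 to 105 degrees past finger-tight, not backed off over 0.25 rad; wrench lying flat and still on its rest, grip within 25 mm of the middle and 17 degrees of its line, either way round; every elbow present at rest in the blue bin, every tee in the yellow bin (value of joint nut above 2.15 rad and value of joint ferrule between 1.31 and 1.83 rad and horizontal distance between wrench_grip and rest_mid below 0.025 m and distance between wrench_grip and rest_mid below 0.028 m and angle between the x axis of wrench_grip and the x axis of rest_mid, either way round below 0.3 rad and angle between wrench_grip's own z axis and vertical below 0.15 rad and linear speed of wrench below 0.02 m/s and x of elbow0_grip in the frame of blue_bin between -0.063 and 0.063 m and y of elbow0_grip in the frame of blue_bin between -0.085 and 0.085 m and z of each of elbow0_grip, elbow1_grip, elbow2_grip in the frame of blue_bin below 0.085 m and linear speed of each of elbow0, elbow1, elbow2, tee0, tee1 below 0.03 m/s and x of elbow1_grip in the frame of blue_bin between -0.063 and 0.063 m and y of elbow1_grip in the frame of blue_bin between -0.085 and 0.085 m and x of elbow2_grip in the frame of blue_bin between -0.063 and 0.063 m and y of elbow2_grip in the frame of blue_bin between -0.085 and 0.085 m and x of tee0_grip in the frame of yellow_bin between -0.063 and 0.063 m and y of tee0_grip in the frame of yellow_bin between -0.085 and 0.085 m and z of each of tee0_grip, tee1_grip in the frame of yellow_bin below 0.085 m and x of tee1_grip in the frame of yellow_bin between -0.063 and 0.063 m and y of tee1_grip in the frame of yellow_bin between -0.085 and 0.085 m); the robot touches nothing.
It fails at once if the nut is pulled up beyond finger-tight by the gripper's fingers (contact force between the fingers and nut above 1 N and value of joint ferrule above 0.25 rad and velocity of joint ferrule above 0.1 rad/s).
It fails at once if the nut is overtightened (more than 115 degrees past finger-tight) (value of joint ferrule above 2 rad).
It fails at once if another tool or tin is moved more than 4 cm (distance of any of paste_tin, thread_jar, hammer, rule, caliper, goggles from where it was at the start of the episode above 0.04 m).
Of elbow0, elbow1, elbow2, tee0, tee1 only 3 to 5 are there at a start; the rules pass over those that are not, and their reading is None.
At some moment in a run one of elbow0, elbow1, elbow2, tee0, tee1 may be knocked a few centimetres aside while the robot is not near it.
It also fails if it takes over 210 s, if anything falls off the work surface, if the arm or the gripper's body presses on something with over 40 N, if the wrist force passes 120 N, or if a joint passes its speed limit or range.

## Working session

There is one attempt and no reset: what is moved stays moved. The work goes in short steps, Python scripts to look and compute and a tool call to move; the robot and the scene stay as the last step left them, time stands still between calls to the robot, and variables do not carry over. Pictures are saved under pics/ and viewed, about 12 in all and at most 16, crops included, and the job is handed in when it is done.

Besides the shell and the picture viewer there is one more tool, called after "Request:" as name(argument=value, ...) on one line, values as JSON. play_rows: Moves the arm, as the interface text tells. Shift numbers are shares of 0.2 m and turn numbers shares of 90 degrees, none past 1 either way. Its arguments: {"type":"object","properties":{"motion":{"type":"array","items":{"type":"array","items":{"type":"number"}}},"squeeze":{"type":"number"}},"required":["motion"]}

```bash
mkdir -p pics
cat > h.py <<'E'
import numpy as np, cv2
from scipy.spatial.transform import Rotation as Ro
from bench import r, eyes, job
def ray(c,uv,z):
    d=c['R'].T@np.linalg.solve(c['mtx'],[uv[0],uv[1],1.]); o=-c['R'].T@c['t']
    return o+d*(z-o[2])/d[2]
def proj(c,X):
    p=c['mtx']@(c['R']@np.array(X,float)+c['t']); return p[:2]/p[2]
def save(c,n,crop=None,s=1):
    im=c['image'][:,:,::-1]
    if crop: a,b,x,y=crop; im=im[b:y,a:x]
    cv2.imwrite('pics/'+n,cv2.resize(im,None,fx=s,fy=s,interpolation=cv2.INTER_CUBIC))
def lm(c,n,z,k=3,pm=.2):
    return [(round(d['p'],2),np.round(d['xy']).astype(int).tolist(),np.round(ray(c,d['xy'],z)[:2],3).tolist()) for d in eyes.landmark_of(c,n)[:k] if d['p']>pm]
def go(pos,yaw=None,R=None):
    """print shift/turn fractions from current pose to target TCP pos; yaw = angle of tool x in world (tool down)"""
    s=r.read_state(); R0=Ro.from_quat(s['eef_rot'])
    if R is None:
        R=Ro.from_euler('z',yaw)*Ro.from_euler('x',np.pi)
    d=R0.inv().apply(np.array(pos)-s['ee_pos'])/.2
    t=(R0.inv()*R).as_rotvec()/(np.pi/2)
    print('go',np.round(d,3).tolist(),np.round(t,3).tolist())
def st():
    s=r.read_state(); m=Ro.from_quat(s['eef_rot']).as_matrix()
    print('t',round(s['time'],2),'p',np.round(s['ee_pos'],4),'x',np.round(m[:,0],3),'z',np.round(m[:,2],3),'F',np.round(s['ft_force'],1),'T',np.round(s['torque'],2),'w',round(s['width'],4),'q',np.round(s['joint_positions'],2))
E
python3 - <<'E'
from h import *
st()
Z=dict(fitting_mid=.111,nut_mid=.111,wrench_grip=.042,wrench_jaw=.042,rest_mid=.042,blue_bin=0,yellow_bin=0,elbow0_grip=.0155,tee0_grip=.0155,paste_tin=0,thread_jar=0)
for n in('scene','side'):
    c=eyes.camera(n); save(c,n+'0.png'); print(n,'cam at',np.round(-c['R'].T@c['t'],2))
    for k,z in Z.items(): print(k,lm(c,k,z,5))
E
```

```text
t 0.0 p [0.6246 0.     0.2218] x [-0.  1. -0.] z [-0.001 -0.    -1.   ] F [0.3 0.2 0.2] T [0.03 0.03 0.09] w 0.0872 q [-0.02  0.33 -0.06  1.46  0.02  1.35 -0.09]
scene cam at [ 1.11 -0.42  0.8 ]
fitting_mid [(0.73, [299, 181], [0.498, -0.057]), (0.69, [345, 182], [0.561, 0.039]), (0.62, [346, 141], [0.427, 0.137]), (0.6, [217, 198], [0.444, -0.251])]
nut_mid [(0.64, [347, 180], [0.557, 0.049]), (0.22, [279, 226], [0.598, -0.169])]
wrench_grip [(0.82, [276, 223], [0.533, -0.145])]
wrench_jaw [(0.68, [298, 252], [0.639, -0.145])]
rest_mid []
blue_bin [(0.66, [439, 180], [0.61, 0.353])]
yellow_bin [(0.64, [395, 150], [0.434, 0.335])]
elbow0_grip [(0.76, [300, 180], [0.411, -0.001]), (0.61, [456, 220], [0.753, 0.268])]
tee0_grip [(0.7, [161, 282], [0.53, -0.44])]
paste_tin [(0.57, [354, 304], [0.801, -0.096])]
thread_jar [(0.83, [410, 256], [0.767, 0.099])]
side cam at [0.16 0.58 0.78]
fitting_mid [(0.56, [313, 209], [0.565, 0.035])]
nut_mid [(0.63, [312, 207], [0.57, 0.03])]
wrench_grip [(0.59, [362, 190], [0.54, -0.151]), (0.54, [328, 176], [0.646, -0.148])]
wrench_jaw [(0.67, [330, 177], [0.638, -0.148])]
rest_mid [(0.6, [358, 191], [0.545, -0.141])]
blue_bin [(0.6, [202, 337], [0.608, 0.368]), (0.35, [230, 225], [0.777, 0.107])]
yellow_bin [(0.69, [284, 370], [0.43, 0.33])]
elbow0_grip [(0.6, [378, 256], [0.407, 0.002]), (0.45, [311, 210], [0.625, -0.04])]
tee0_grip [(0.69, [412, 145], [0.525, -0.437])]
paste_tin [(0.69, [388, 170], [0.541, -0.309]), (0.63, [274, 175], [0.808, -0.11])]
thread_jar [(0.59, [232, 226], [0.769, 0.108])]
```

View pics/scene0.png

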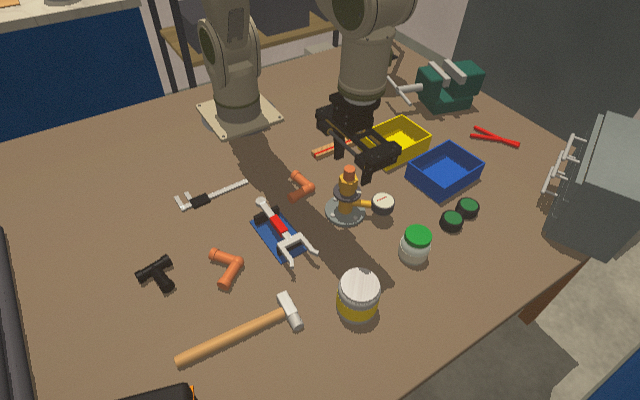

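View pics/side0.png

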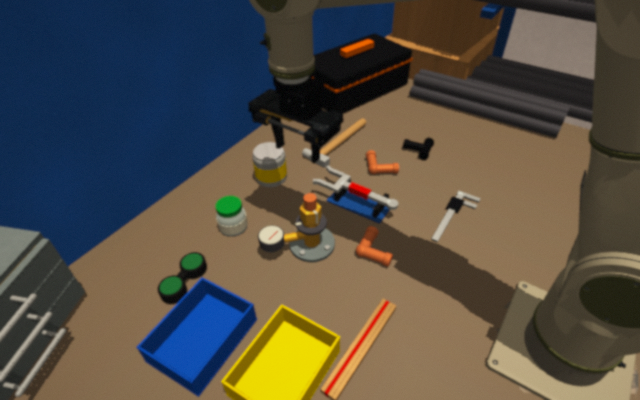

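Request:
play_rows(motion=[[0.19,-0.31,-0.4,0,0,0,100],[0.19,-0.31,-0.4,0,0,0,100],[0.19,-0.31,-0.4,0,0,0,100]])

```text
time: 1.58
ee_pos: [0.563, 0.0399, 0.3064]
eef_rot: [0.706, 0.708, 0.003, 0.002]
ft_force: [1.0, -0.2, -0.6]
width: 0.0872
```

Run:
```python
from h import *
st()
Z=dict(fitting_mid=.111,nut_mid=.111,wrench_grip=.042,wrench_jaw=.042,rest_mid=.042,blue_bin=0,yellow_bin=0,elbow0_grip=.0155,tee0_grip=.0155)
for n in('wrist','scene','side'):
    c=eyes.camera(n); save(c,n+'1.png'); print(n,'cam at',np.round(-c['R'].T@c['t'],2))
    for k,z in Z.items(): print(k,lm(c,k,z,5))
```

```text
t 1.57 p [0.563  0.0399 0.3064] x [-0.003  1.     0.001] z [ 0.006  0.001 -1.   ] F [ 1.  -0.2 -0.6] T [-0.01  0.02 -0.03] w 0.0872 q [-0.07  0.17 -0.09  1.49  0.02  1.48 -0.16]
wrist cam at [0.56 0.12 0.47]
fitting_mid [(0.79, [315, 170], [0.561, 0.046])]
nut_mid [(0.72, [315, 171], [0.561, 0.046]), (0.58, [476, 248], [0.748, -0.046])]
wrench_grip []
wrench_jaw []
rest_mid [(0.7, [476, 250], [0.784, -0.079])]
blue_bin []
yellow_bin []
elbow0_grip [(0.59, [203, 187], [0.406, 0.004])]
tee0_grip []
scene cam at [ 1.11 -0.42  0.8 ]
fitting_mid [(0.96, [344, 184], [0.565, 0.034])]
nut_mid [(0.65, [345, 183], [0.563, 0.039]), (0.64, [301, 179], [0.493, -0.046]), (0.35, [278, 223], [0.588, -0.166])]
wrench_grip [(0.76, [279, 224], [0.542, -0.141])]
wrench_jaw [(0.74, [299, 252], [0.641, -0.144]), (0.69, [226, 257], [0.562, -0.292])]
rest_mid [(0.73, [279, 227], [0.549, -0.145])]
blue_bin [(0.93, [438, 179], [0.605, 0.354])]
yellow_bin [(0.56, [393, 152], [0.441, 0.321])]
elbow0_grip [(0.81, [302, 183], [0.422, -0.002])]
tee0_grip [(0.57, [159, 281], [0.525, -0.443])]
side cam at [0.16 0.58 0.78]
fitting_mid [(0.6, [314, 209], [0.563, 0.033])]
nut_mid [(0.71, [310, 209], [0.571, 0.039]), (0.65, [202, 339], [0.543, 0.401]), (0.58, [269, 177], [0.72, 0.002])]
wrench_grip [(0.87, [358, 191], [0.544, -0.14]), (0.36, [205, 339], [0.577, 0.379])]
wrench_jaw [(0.85, [329, 177], [0.639, -0.146])]
rest_mid [(0.8, [361, 192], [0.538, -0.14])]
blue_bin [(0.77, [202, 337], [0.61, 0.368])]
yellow_bin [(0.82, [284, 367], [0.433, 0.327]), (0.64, [314, 208], [0.633, -0.061])]
elbow0_grip [(0.91, [377, 256], [0.409, 0.004])]
tee0_grip [(0.55, [415, 144], [0.52, -0.446])]
```

View pics/wrist1.png

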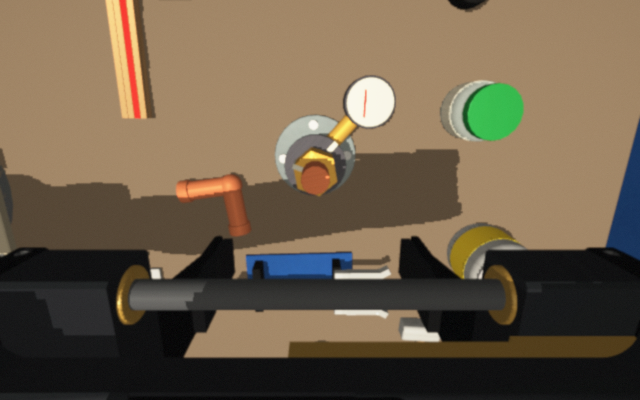

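Run:
```python
from h import *
im=cv2.imread('pics/wrist1.png'); cv2.imwrite('pics/c1.png',cv2.resize(im[105:205,265:400],None,fx=5.5,fy=5.5,interpolation=cv2.INTER_CUBIC))
c=eyes.camera('wrist')
for n,uv,z in(('gauge',(370,102),.065),('tube',(316,179),.158)): print(n,ray(c,uv,z))
for X in([.565,.036,.111],[.565,.036,.158],[.565,.036,.082]): print(proj(c,X))
```

```text
gauge [0.62254611 0.11452342 0.065     ]
tube [0.56097516 0.0458014  0.158     ]
[319.78009137 178.25917858]
[320.28835735 189.17512723]
[319.52499914 172.78060277]
```

View pics/c1.png

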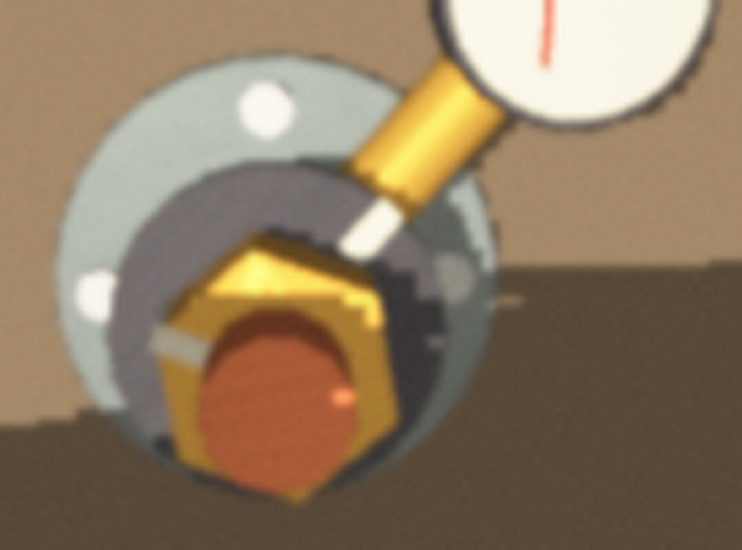

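Run:
```python
from h import *
cs={n:eyes.camera(n) for n in('wrist','scene','side')}
a=cv2.imread('pics/scene1.png')[140:230,310:400]; b=cv2.imread('pics/side1.png')[180:270,255:345]
cv2.imwrite('pics/c2.png',np.hstack([cv2.resize(q,None,fx=4.4,fy=4.4,interpolation=cv2.INTER_CUBIC) for q in(a,b)]))
w=cs['wrist']
for n,uv,z in(('tube',(315.5,178.1),.158),('flange',(315.4,163.2),.082),('mark',(332.3,146.5),.082),('stripe out',(293.5,167),.127),('stripe in',(302,169),.127),('gauge',(370,102),.065)): print(n,np.round(ray(w,uv,z),4))
for n in('scene','side'):
  for X in([.563,.038,.158],[.563,.038,.127],[.563,.038,.082]): print(n,proj(cs[n],X))
```

```text
tube [0.5605 0.0467 0.158 ]
flange [0.5602 0.0472 0.082 ]
mark [0.5794 0.0663 0.082 ]
stripe out [0.5381 0.0513 0.127 ]
stripe in [0.5467 0.0492 0.127 ]
gauge [0.6225 0.1145 0.065 ]
scene [346.47112483 168.82614313]
scene [345.50021517 178.22488905]
scene [344.16883915 191.11307573]
side [311.94436551 195.05246568]
side [312.39229926 205.21209523]
side [313.00777895 219.17185038]
```

View pics/c2.png

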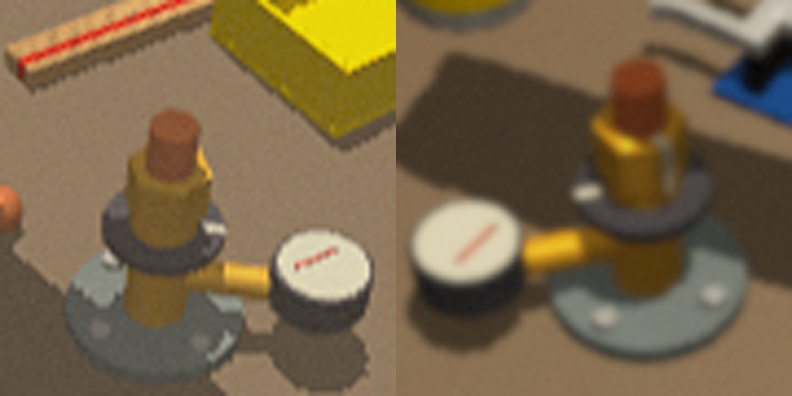

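Run:
```python
from h import *
c=eyes.camera('scene'); print(ray(c,(349.8,167.0),.158))
d=eyes.camera('side'); print(ray(d,(310.5,195.5),.158))
w=eyes.camera('wrist')
im=w['image'].copy()
P=[.561,.0455]
def yaw_y(a): return np.radians(a)+np.pi/2   # tool down: y = x rotated -90 => x=y+90
go([*P,.20],yaw_y(19)); go([*P,.099],yaw_y(19))
```

```text
[0.56187578 0.04871572 0.158     ]
[0.56482384 0.04089972 0.158     ]
go [0.038, -0.01, 0.513] [0.0, 0.0, -0.211]
go [0.038, -0.01, 1.018] [0.0, 0.0, -0.211]
```

Request:
play_rows(motion=[[0.03,-0.005,0.2,0,0,-0.1,100],[0.03,-0.005,0.5,0,0,-0.21,100],[0.03,-0.005,0.5,0,0,-0.21,100],[0.03,-0.005,0.5,0,0,-0.21,100]], squeeze=20)

```text
time: 3.92
ee_pos: [0.563, 0.044, 0.2049]
eef_rot: [0.583, 0.812, 0.001, 0.001]
ft_force: [0.6, -0.3, 0.6]
width: 0.0872
```

Run:
```python
from h import *
st()
w=eyes.camera('wrist'); save(w,'w2.png',(200,120,440,340),3)
for z in(.158,.127): print(proj(w,[.562,.0455,z]))
go([.562,.0455,.099],np.radians(109))
```

```text
t 3.92 p [0.563  0.044  0.2049] x [-0.32   0.947 -0.   ] z [ 0.002  0.    -1.   ] F [ 0.6 -0.3  0.6] T [ 0.04 -0.09 -0.03] w 0.0872 q [-0.05  0.21 -0.13  1.65  0.03  1.28  0.14]
[318.096791   221.37191816]
[317.77184184 207.2389212 ]
go [0.009, -0.007, 0.533] [0.002, 0.0, -0.003]
```

View pics/w2.png

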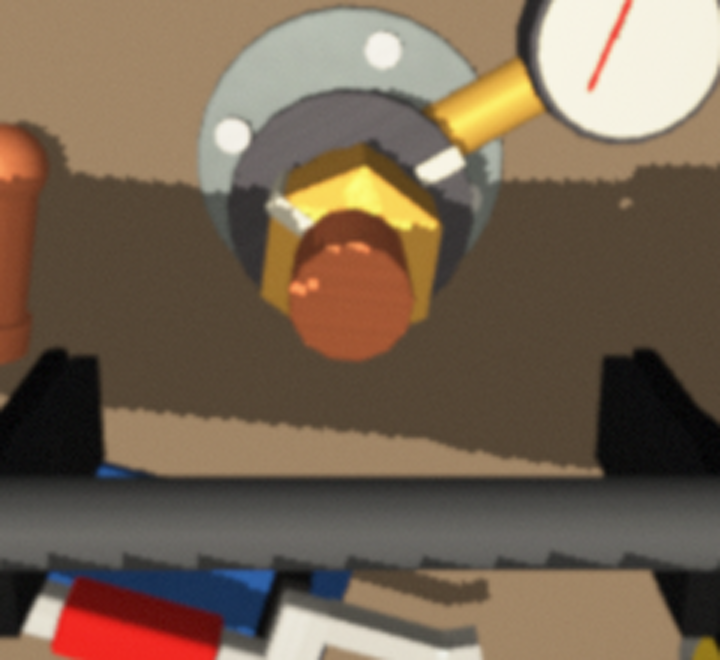

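Request:
play_rows(motion=[[0.008,-0.007,0.27,0,0,0,100],[0.008,-0.007,0.53,0,0,0,100],[0.008,-0.007,0.53,0,0,0,100],[0.008,-0.007,0.53,0,0,0,0],[0.008,-0.007,0.53,0,0,0,0]], squeeze=20)

```text
time: 4.6
ee_pos: [0.5621, 0.0453, 0.0996]
eef_rot: [0.582, 0.813, 0.002, 0.002]
ft_force: [0.3, -0.3, -0.5]
width: 0.074
```

Request:
play_rows(motion=[[0,0,0,0,0,0,0],[0,0,0,0,0,0,0],[0,0,0,0,0,0,0]])

```text
time: 4.97
ee_pos: [0.5622, 0.0457, 0.0974]
eef_rot: [0.581, 0.814, 0.002, 0.002]
ft_force: [18.0, 4.5, -9.6]
width: 0.0449
```

Request:
play_rows(motion=[[0,0,0,0,0,0,0],[0,0,0,0,0,0,0],[0,0,0,0,0,0,0]])

```text
time: 5.35
ee_pos: [0.5626, 0.0459, 0.0973]
eef_rot: [0.581, 0.814, 0.002, 0.002]
ft_force: [10.8, 3.6, -4.4]
width: 0.0442
```

Run:
```python
from h import *
st()
```

```text
t 5.35 p [0.5626 0.0459 0.0973] x [-0.324  0.946 -0.   ] z [ 0.005  0.001 -1.   ] F [10.8  3.6 -4.4] T [ 0.43 -2.27 -0.23] w 0.0442 q [-0.05  0.3  -0.13  1.77  0.04  1.06  0.13]
```

Request:
play_rows(motion=[[0.0,0.01,0,0,0,0,0],[0.0,0.01,0,0,0,0.1,0],[0,0.01,0,0,0,0.2,0],[0,0.01,0,0,0,0.3,0],[0,0.01,0,0,0,0.4,0]])

```text
time: 5.98
ee_pos: [0.5625, 0.0458, 0.0971]
eef_rot: [0.806, 0.592, 0.0, 0.0]
ft_force: [-0.1, -0.4, 2.4]
width: 0.0422
```

Run:
```python
from h import *
st()
```

```text
t 5.97 p [0.5625 0.0458 0.0971] x [0.299 0.954 0.   ] z [ 0.001  0.    -1.   ] F [-0.1 -0.4  2.4] T [-0.02 -0.15  0.22] w 0.0422 q [-0.13  0.3  -0.04  1.77  0.01  1.06 -0.48]
```

Request:
play_rows(motion=[[0,0,0,0,0,0.11,0],[0,0,0,0,0,0.22,0],[0,0,0,0,0,0.33,0],[0,0,0,0,0,0.44,0],[0,0,0,0,0,0.55,0]])

```text
time: 6.6
ee_pos: [0.5622, 0.0461, 0.0971]
eef_rot: [0.98, 0.2, 0.0, -0.0]
ft_force: [-0.3, 0.6, 3.7]
width: 0.0424
```

Request:
play_rows(motion=[[0,0,0,0,0,0.1,0],[0,0,0,0,0,0.2,0],[0,0,0,0,0,0.3,0],[0,0,0,0,0,0.3,0]])

```text
time: 7.1
ee_pos: [0.5622, 0.0463, 0.097]
eef_rot: [1.0, -0.031, 0.0, -0.0]
ft_force: [-1.6, 1.5, 6.1]
width: 0.0426
```

Run:
```python
from h import *
st()
w=eyes.camera('wrist'); save(w,'w3.png',(220,160,420,330),3.5)
```

```text
t 7.1 p [0.5622 0.0463 0.097 ] x [ 0.998 -0.062  0.   ] z [ 0.     0.001 -1.   ] F [-1.6  1.5  6.1] T [ 0.46  0.38 -0.2 ] w 0.0426 q [-0.29  0.3   0.15  1.78 -0.05  1.06 -1.76]
```

View pics/w3.png

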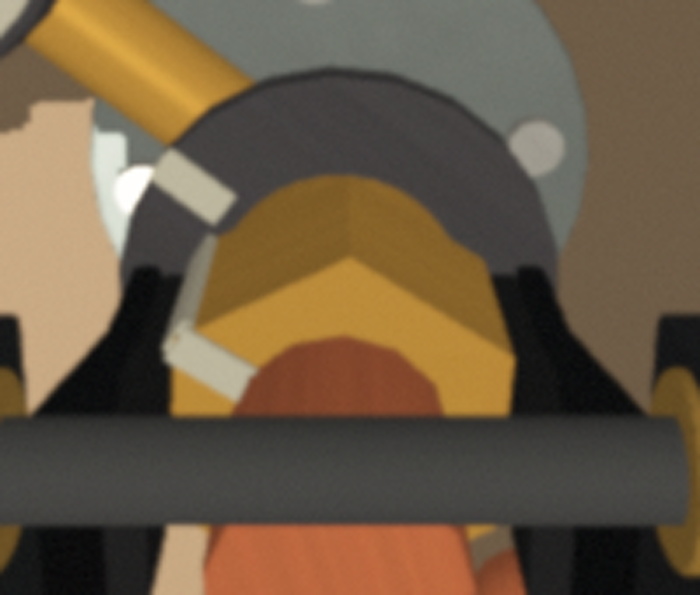

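Run:
```python
from h import *
w=eyes.camera('wrist')
f=lambda u,v:(220+u/3.5,160+v/3.5)
C=np.array([.5622,.0463])
for n,p,z in(('so',f(175,338),.127),('si',f(248,385),.127),('mo',f(165,167),.082),('mi',f(225,210),.082),('cornerR',f(515,358),.127),('cornerM',f(348,257),.127),('stripebottom',f(207,240),.095)):
    X=ray(w,p,z)[:2]-C; print(n,np.round(X,4),np.linalg.norm(X).round(4),np.degrees(np.arctan2(X[1],X[0])))
```

```text
so [0.0126 0.0189] 0.0227 56.34686585716641
si [0.0056 0.0104] 0.0118 61.66729894653525
mo [0.0209 0.0256] 0.0331 50.80484359846692
mi [0.0132 0.0168] 0.0213 51.92533808505447
cornerR [ 0.0073 -0.0231] 0.0242 -72.32728066957816
cornerM [ 0.022  -0.0031] 0.0223 -8.004707072984125
stripebottom [0.0131 0.0183] 0.0225 54.321319611373646
```

Request:
play_rows(motion=[[0,0,0,0,0,0.05,0],[0,0,0,0,0,0.09,0],[0,0,0,0,0,0.09,0]])

```text
time: 7.58
ee_pos: [0.5622, 0.0463, 0.097]
eef_rot: [0.995, -0.1, 0.0, -0.0]
ft_force: [-1.1, 2.1, 4.6]
width: 0.0418
```

Run:
```python
from h import *
st()
w=eyes.camera('wrist'); save(w,'w4.png',(220,160,420,330),3.5)
print([proj(w,[.5622,.0463,z]) for z in (.127,.082)])
c=eyes.camera('scene'); print(ray(c,(382.7,199.5),.065))
d=eyes.camera('side'); print(ray(d,(270.9,234.5),.065))
```

```text
t 7.58 p [0.5622 0.0463 0.097 ] x [ 0.98  -0.199  0.   ] z [ 0.     0.001 -1.   ] F [-1.1  2.1  4.6] T [ 0.54  0.37 -0.13] w 0.0418 q [-0.3   0.3   0.16  1.78 -0.06  1.06 -1.89]
[array([314.84900015, 280.32582628]), array([315.27444402, 240.18073475])]
[0.62634899 0.11542578 0.065     ]
[0.62573932 0.11735103 0.065     ]
```

View pics/w4.png

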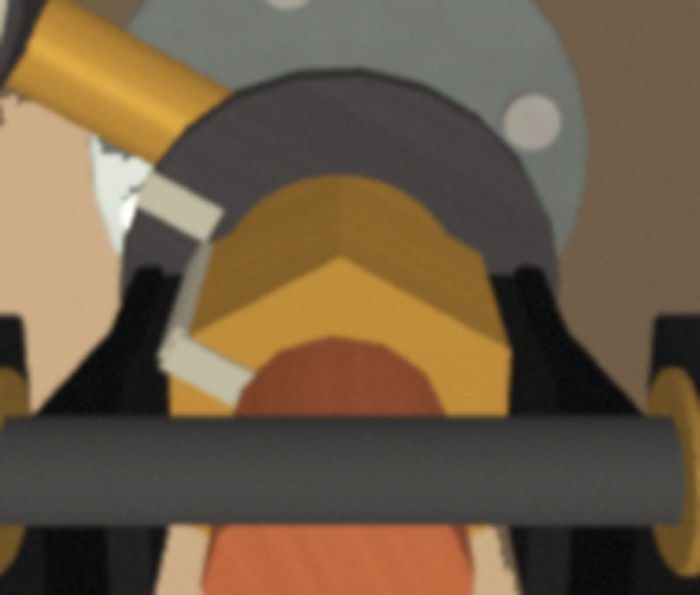

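Request:
play_rows(motion=[[0,0,0,0,0,0.025,0],[0,0,0,0,0,0.025,0],[0,0,0,0,0,0.025,100],[0,0,0,0,0,0.025,100],[0,0,0,0,0,0.025,100]])

```text
time: 8.35
ee_pos: [0.5618, 0.0453, 0.0962]
eef_rot: [0.993, -0.121, -0.0, 0.0]
ft_force: [0.2, 0.0, -0.1]
width: 0.0646
```

Request:
play_rows(motion=[[0,0,0,0,0,0,100],[0,0,-0.3,0,0,0,100],[0,0,-0.6,0,0,0,100],[0,0,-0.6,0,0,0,100]])

```text
time: 8.85
ee_pos: [0.5645, 0.0459, 0.2218]
eef_rot: [0.993, -0.121, 0.004, -0.001]
ft_force: [0.0, -0.2, -0.5]
width: 0.0867
```

Run:
```python
from h import *
st()
w=eyes.camera('wrist'); save(w,'w5.png',(200,120,440,340),3)
go([.542,-.142,.24],0)
```

```text
t 8.85 p [0.5645 0.0459 0.2218] x [ 0.97  -0.241  0.008] z [ 0.009  0.002 -1.   ] F [ 0.  -0.2 -0.5] T [0.1  0.06 0.01] w 0.0867 q [-0.32  0.19  0.18  1.64 -0.04  1.3  -1.95]
go [0.124, 0.937, -0.107] [-0.001, -0.003, -0.155]
```

View pics/w5.png

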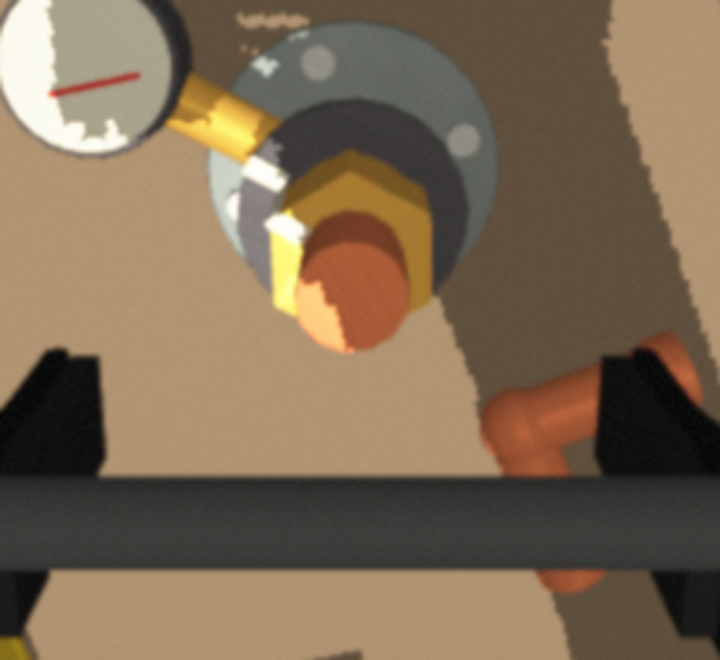

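Request:
play_rows(motion=[[0.03,0.3,-0.1,0,0,0,100],[0.08,0.6,-0.1,0,0,-0.08,100],[0.12,0.93,-0.1,0,0,-0.155,100],[0.12,0.93,-0.1,0,0,-0.155,100],[0.12,0.93,-0.1,0,0,-0.155,100]], squeeze=60)

```text
time: 9.52
ee_pos: [0.5401, -0.1404, 0.2355]
eef_rot: [1.0, -0.001, -0.001, -0.0]
ft_force: [-0.0, 0.9, -0.6]
width: 0.0872
```

Run:
```python
from h import *
st()
for n in('wrist','scene','side'):
    c=eyes.camera(n)
    if n=='wrist': save(c,'w6.png')
    for k in('wrench_grip','wrench_jaw','rest_mid'): print(n,k,lm(c,k,.042,2))
    R=eyes.regions_of(c,'wrench_grip')[:1]
    hsv=cv2.cvtColor(c['image'],cv2.COLOR_RGB2HSV)
    m=((hsv[...,0]<6)|(hsv[...,0]>174))&(hsv[...,1]>190)&(hsv[...,2]>90)
    if R: m&=cv2.dilate(R[0]['region'].astype(np.uint8),np.ones((9,9)))>0
    v,u=np.nonzero(m); 
    if len(u)>20:
        X=np.array([ray(c,p,.050)[:2] for p in zip(u,v)]); mu=X.mean(0); e=np.linalg.svd(X-mu,full_matrices=False)[2][0]
        print(' red',len(u),np.round(mu,4),'yaw',np.degrees(np.arctan(e[1]/e[0])).round(1))
```

```text
t 9.53 p [ 0.5401 -0.1404  0.2355] x [ 1.    -0.001 -0.002] z [-0.002  0.001 -1.   ] F [-0.   0.9 -0.6] T [ 0.05  0.11 -0.02] w 0.0872 q [-0.09  0.18  0.3   1.64 -0.05  1.34 -1.36]
wrist wrench_grip [(0.58, [316, 176], [0.538, -0.14])]
wrist wrench_jaw []
wrist rest_mid [(0.92, [317, 174], [0.54, -0.141])]
 red 1042 [ 0.5417 -0.1442] yaw 0.7
scene wrench_grip [(0.95, [279, 223], [0.537, -0.138])]
scene wrench_jaw [(0.87, [299, 251], [0.637, -0.142])]
scene rest_mid [(0.91, [278, 225], [0.543, -0.146])]
 red 97 [ 0.5462 -0.1447] yaw -2.7
side wrench_grip [(0.84, [363, 189], [0.539, -0.155])]
side wrench_jaw [(0.82, [330, 176], [0.64, -0.152])]
side rest_mid [(0.7, [312, 207], [0.613, -0.027]), (0.69, [360, 192], [0.54, -0.139])]
 red 124 [ 0.5449 -0.144 ] yaw -3.8
```

View pics/w6.png

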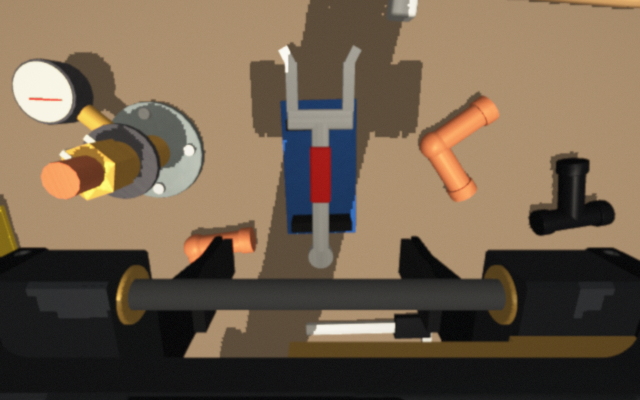

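Request:
play_rows(motion=[[0.005,0.015,0.3,0,0,0,100],[0.005,0.015,0.6,0,0,0,100],[0.005,0.015,0.8,0,0,0,70],[0.005,0.015,0.8,0,0,0,60]], squeeze=60)

```text
time: 10.78
ee_pos: [0.5394, -0.1432, 0.074]
eef_rot: [1.0, -0.0, -0.003, -0.0]
ft_force: [0.7, 0.4, 0.2]
width: 0.0743
```

Run:
```python
from h import *
st(); go([.541,-.143,.025],0)
```

```text
t 10.78 p [ 0.5394 -0.1432  0.074 ] x [ 1.    -0.    -0.006] z [-0.006  0.001 -1.   ] F [0.7 0.4 0.2] T [0.04 0.09 0.03] w 0.0743 q [-0.06  0.33  0.28  1.82 -0.1   1.02 -1.31]
go [0.009, -0.001, 0.245] [-0.0, 0.004, -0.0]
```

Request:
play_rows(motion=[[0.005,0,0.24,0,0,0,60],[0.005,0,0.24,0,0,0,60],[0.005,0,0.24,0,0,0,0],[0.005,0,0.24,0,0,0,0],[0.005,0,0.24,0,0,0,0]])

```text
time: 11.4
ee_pos: [0.5433, -0.1437, 0.03]
eef_rot: [1.0, -0.0, 0.001, 0.0]
ft_force: [-0.1, -0.4, -0.1]
width: 0.03
```

Request:
play_rows(motion=[[0,0,0,0,0,0,0],[0,0,0,0,0,0,0],[0,0,0,0,0,0,0]])

```text
time: 11.78
ee_pos: [0.5429, -0.1437, 0.0293]
eef_rot: [1.0, -0.0, 0.0, 0.0]
ft_force: [-1.7, -0.2, 6.6]
width: 0.0218
```

Run:
```python
from h import *
st()
```

```text
t 11.78 p [ 0.5429 -0.1437  0.0293] x [ 1.    -0.     0.001] z [ 0.001 -0.    -1.   ] F [-1.7 -0.2  6.6] T [0.02 0.46 0.03] w 0.0218 q [-0.05  0.39  0.27  1.84 -0.13  0.92 -1.29]
```

Request:
play_rows(motion=[[0,0,-0.2,0,0,0,0],[0,0,-0.5,0,0,0,0],[0,0,-0.7,0,0,0,0],[0,0,-0.7,0,0,0,0]])

```text
time: 12.28
ee_pos: [0.5441, -0.1439, 0.1715]
eef_rot: [1.0, -0.0, 0.003, 0.0]
ft_force: [0.2, 0.8, -3.7]
width: 0.0218
```

Run:
```python
from h import *
st()
s=r.read_state();z=s['ee_pos'][2]+.013
for n in('scene','side','wrist'):
    c=eyes.camera(n); 
    for k in('wrench_jaw','wrench_grip'): print(n,k,lm(c,k,z,2))
a=np.radians(106.5); d=np.array([np.cos(a),np.sin(a)]); C=np.array([.5622,.0463])
for b in(.175,): go([*(C-b*d),.17],a)
```

```text
t 12.28 p [ 0.5441 -0.1439  0.1715] x [ 1.    -0.     0.005] z [ 0.005 -0.    -1.   ] F [ 0.2  0.8 -3.7] T [0.05 0.04 0.02] w 0.0218 q [-0.08  0.23  0.3   1.72 -0.07  1.2  -1.33]
scene wrench_jaw [(0.97, [299, 214], [0.647, -0.146]), (0.65, [413, 256], [0.851, -0.017])]
scene wrench_grip [(0.7, [162, 280], [0.654, -0.433]), (0.59, [274, 181], [0.535, -0.142])]
side wrench_jaw [(0.75, [328, 136], [0.634, -0.135])]
side wrench_grip [(0.82, [361, 149], [0.541, -0.135]), (0.35, [330, 135], [0.633, -0.143])]
wrist wrench_jaw []
wrist wrench_grip [(0.98, [315, 267], [0.541, -0.143])]
go [0.349, -0.11, -0.012] [-0.001, 0.001, -1.183]
```

Request:
play_rows(motion=[[0.1,-0.03,0,0,0,-0.11,0],[0.2,-0.06,0,0,0,-0.22,0],[0.3,-0.09,0,0,0,-0.33,0],[0.35,-0.11,0,0,0,-0.44,0],[0.35,-0.11,0,0,0,-0.55,0]])

```text
time: 13.35
ee_pos: [0.613, -0.1209, 0.1678]
eef_rot: [0.907, 0.422, -0.0, -0.0]
ft_force: [-0.2, -1.0, -3.0]
width: 0.022
```

Request:
play_rows(motion=[[0,0,0,0,0,-0.11,0],[0,0,0,0,0,-0.22,0],[0,0,0,0,0,-0.33,0],[0,0,0,0,0,-0.44,0],[0,0,0,0,0,-0.55,0]])

```text
time: 13.98
ee_pos: [0.6124, -0.1216, 0.1681]
eef_rot: [0.647, 0.762, -0.0, -0.0]
ft_force: [0.3, 0.3, -3.2]
width: 0.0215
```

Run:
```python
from h import *
st()
a=np.radians(106.5); d=np.array([np.cos(a),np.sin(a)]); C=np.array([.5622,.0463])
go([*(C-.175*d),.098],a)
```

```text
t 13.97 p [ 0.6124 -0.1216  0.1681] x [-0.162  0.987  0.   ] z [-0.001  0.    -1.   ] F [ 0.3  0.3 -3.2] T [ 0.01 -0.03  0.02] w 0.0215 q [ 0.09  0.36  0.04  1.54 -0.01  1.24  0.3 ]
go [0.001, -0.002, 0.35] [-0.0, -0.0, -0.08]
```

Request:
play_rows(motion=[[0,0,0.15,0,0,-0.08,0],[0,0,0.34,0,0,-0.08,0],[0,0,0.34,0,0,-0.08,0],[0,0,0.34,0,0,-0.08,0]])

```text
time: 14.48
ee_pos: [0.6132, -0.1217, 0.1019]
eef_rot: [0.601, 0.8, 0.0, 0.001]
ft_force: [0.4, 0.5, -2.4]
width: 0.0214
```

Run:
```python
from h import *
st()
a=np.radians(106.5); d=np.array([np.cos(a),np.sin(a)]); C=np.array([.5622,.0463])
go([*(C-.095*d),.098],a)
c=eyes.camera('wrist'); save(c,'w7.png',(160,30,480,270),2.4)
f=lambda X:np.round((proj(c,X)-[160,30])*2.4)
for z in(.111,.127,.158): print('nut axis',z,f([*C,z]))
s=r.read_state();P=s['ee_pos'][:2]
print('jaw expect',f([*(P+.095*d),.117]))
```

```text
t 14.47 p [ 0.6132 -0.1217  0.1019] x [-0.279  0.96  -0.   ] z [ 0.001 -0.    -1.   ] F [ 0.4  0.5 -2.4] T [ 0.06 -0.03 -0.03] w 0.0214 q [ 0.11  0.42  0.02  1.61 -0.01  1.12  0.41]
go [0.403, -0.008, 0.019] [0.001, 0.0, -0.003]
nut axis 0.111 [ 372. -516.]
nut axis 0.127 [ 372. -616.]
nut axis 0.158 [ 371. -927.]
jaw expect [385.  66.]
```

View pics/w7.png

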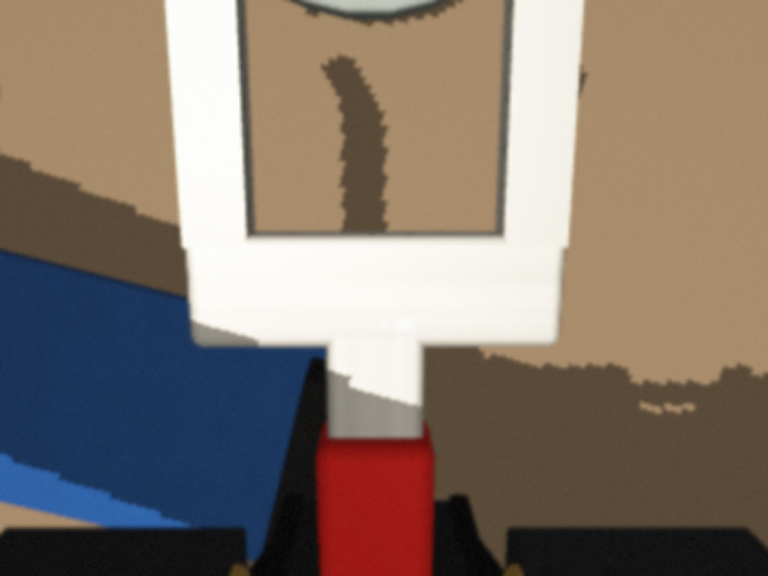

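Request:
play_rows(motion=[[0,-0.008,0.018,0,0,0,0],[0,-0.008,0.018,0,0,0,0],[0.1,-0.008,0.018,0,0,0,0],[0.2,-0.008,0.018,0,0,0,0],[0.2,-0.008,0.018,0,0,0,0]])

```text
time: 15.15
ee_pos: [0.5995, -0.0799, 0.0971]
eef_rot: [0.599, 0.801, 0.001, -0.0]
ft_force: [0.6, -0.2, -2.8]
width: 0.0213
```

Run:
```python
from h import *
st()
a=np.radians(106.5); d=np.array([np.cos(a),np.sin(a)]); C=np.array([.5622,.0463])
go([*(C-.094*d),.098],a)
```

```text
t 15.15 p [ 0.5995 -0.0799  0.0971] x [-0.283  0.959  0.001] z [-0.     0.001 -1.   ] F [ 0.6 -0.2 -2.8] T [ 0.01 -0.01 -0.02] w 0.0213 q [ 0.06  0.38 -0.    1.66 -0.    1.09  0.35]
go [0.188, 0.0, -0.004] [0.0, -0.001, -0.001]
```

Request:
play_rows(motion=[[0.06,0,0,0,0,0,0],[0.12,0,0,0,0,0,0],[0.16,0,0,0,0,0,0],[0.185,0,0,0,0,0,0],[0.185,0,0,0,0,0,0]])

```text
time: 15.78
ee_pos: [0.5895, -0.0478, 0.097]
eef_rot: [0.6, 0.8, 0.0, 0.0]
ft_force: [0.7, 0.5, -3.2]
width: 0.0215
```

Run:
```python
from h import *
st()
c=eyes.camera('scene'); d=eyes.camera('side')
for q in(c,d): print(lm(q,'wrench_jaw',.111,2),lm(q,'nut_mid',.111,2),proj(q,[.5622,.0463,.111]))
a=c['image'][130:230,290:410]; b=d['image'][160:260,250:370]
w=eyes.camera('wrist')['image'][0:200,220:420]
cv2.imwrite('pics/w8.png',np.hstack([cv2.resize(q,(400,400) ,interpolation=cv2.INTER_CUBIC)[:,:,::-1] if i else cv2.resize(q,(400,400))[:,:,::-1] for i,q in enumerate((w,c['image'][130:230,295:395]))]))
```

```text
t 15.78 p [ 0.5895 -0.0478  0.097 ] x [-0.279  0.96  -0.   ] z [ 0.  0. -1.] F [ 0.7  0.5 -3.2] T [ 0.03  0.01 -0.03] w 0.0215 q [ 0.02  0.36 -0.01  1.7   0.01  1.08  0.28]
[(0.71, [234, 337], [0.782, -0.363])] [] [347.52992477 181.50455791]
[(0.9, [310, 214], [0.562, 0.049])] [(0.79, [312, 208], [0.568, 0.032])] [310.79736937 212.59741943]
```

View pics/w8.png

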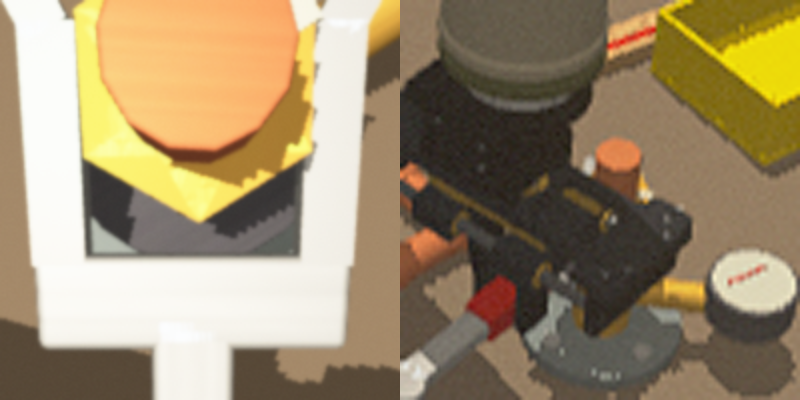

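Request:
play_rows(motion=[[0.004,-0.058,0,0,0,0.078,0],[0.016,-0.123,0,0,0,0.167,0],[0.045,-0.201,0,0,0,0.278,0],[0.086,-0.272,0,0,0,0.389,0],[0.139,-0.336,0,0,0,0.5,0]])

```text
time: 16.75
ee_pos: [0.5167, -0.0401, 0.097]
eef_rot: [0.862, 0.507, -0.0, 0.0]
ft_force: [1.0, 2.7, -3.3]
width: 0.0215
```

Run:
```python
from h import *
st()
s=r.read_state();m=Ro.from_quat(s['eef_rot']).as_matrix()[:,0]; print(s['ee_pos'][:2]+.094*m[:2])
```

```text
t 16.75 p [ 0.5167 -0.0401  0.097 ] x [ 0.486  0.874 -0.   ] z [ 0. -0. -1.] F [ 1.   2.7 -3.3] T [ 0.46 -0.08  0.89] w 0.0215 q [-0.08  0.21  0.08  1.9  -0.02  1.04 -0.5 ]
[0.5623569  0.04207524]
```

Request:
play_rows(motion=[[0.004,-0.058,0,0,0,0.078,0],[0.016,-0.123,0,0,0,0.167,0],[0.045,-0.201,0,0,0,0.278,0],[0.086,-0.272,0,0,0,0.389,0],[0.139,-0.336,0,0,0,0.5,0]])

```text
time: 17.38
ee_pos: [0.4696, 0.017, 0.0964]
eef_rot: [0.99, 0.139, -0.002, 0.0]
ft_force: [-5.0, 2.4, -0.8]
width: 0.0218
```

Run:
```python
from h import *
st()
s=r.read_state();m=Ro.from_quat(s['eef_rot']).as_matrix()[:,0]; print(s['ee_pos'][:2]+.094*m[:2])
c=eyes.camera('wrist')
cv2.imwrite('pics/w9.png',cv2.resize(c['image'][0:130,225:415],None,fx=4,fy=4,interpolation=cv2.INTER_CUBIC)[:,:,::-1])
```

```text
t 17.38 p [0.4696 0.017  0.0964] x [ 0.961  0.275 -0.004] z [-0.004 -0.001 -1.   ] F [-5.   2.4 -0.8] T [0.46 1.06 1.12] w 0.0218 q [-0.22  0.11  0.09  2.01 -0.01  1.02 -1.41]
[0.55992143 0.04289459]
```

View pics/w9.png

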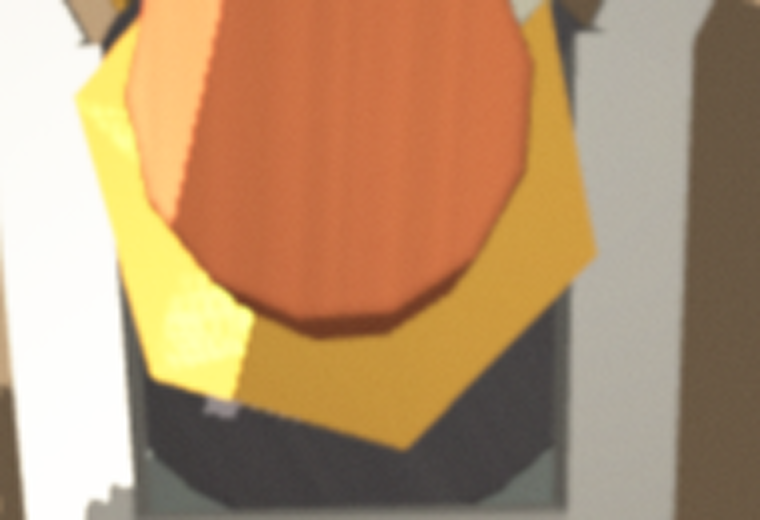

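Run:
```python
from h import *
from scipy.optimize import least_squares
c=eyes.camera('wrist')
pts=[(405,448),(597,255),(150,378),(78,95)]
X=np.array([ray(c,(225+u/4,v/4),.127)[:2] for u,v in pts])
# near corner, right(+60 ccw in world?), fit hexagon: corners order around: right, near, left-lower, left-upper
o=X[[1,0,2,3]]
f=lambda p:(np.array([[p[0]+.02425*np.cos(p[2]+s*k*np.pi/3),p[1]+.02425*np.sin(p[2]+s*k*np.pi/3)] for k in range(4)])-o).ravel()
for s in(1,-1):
    q=least_squares(f,[.5622,.0463,-np.pi/2]); print(s,q.x[:2],np.degrees(q.x[2])%60,q.cost**.5)
st()
```

```text
1 [0.53950678 0.04718742] 30.164163308075786 0.029946665313521734
-1 [0.56050761 0.04714566] 29.60798741683338 0.00044124587556202544
t 17.48 p [0.4693 0.0182 0.0964] x [ 0.961  0.277 -0.004] z [-0.004 -0.    -1.   ] F [-9.7  0.5  0.2] T [0.31 1.83 0.47] w 0.0214 q [-0.22  0.11  0.09  2.01 -0.01  1.03 -1.42]
```

Request:
play_rows(motion=[[0.004,-0.05,0,0,0,0.067,0],[0.01,-0.107,0,0,0,0.133,0],[0.01,-0.107,0,0,0,0.133,0],[0.01,-0.107,0,0,0,0.133,0]])

```text
time: 17.98
ee_pos: [0.4657, 0.038, 0.0965]
eef_rot: [0.999, 0.038, -0.002, 0.0]
ft_force: [-9.1, 0.9, 0.7]
width: 0.0213
```

Run:
```python
from h import *
st()
c=eyes.camera('wrist')
cv2.imwrite('pics/w10.png',cv2.resize(c['image'][0:130,225:415],None,fx=4,fy=4,interpolation=cv2.INTER_CUBIC)[:,:,::-1])
```

```text
t 17.98 p [0.4657 0.038  0.0965] x [ 0.997  0.075 -0.004] z [-0.004 -0.    -1.   ] F [-9.1  0.9  0.7] T [0.29 1.77 0.43] w 0.0213 q [-0.26  0.11  0.09  2.02 -0.01  1.02 -1.67]
```

View pics/w10.png

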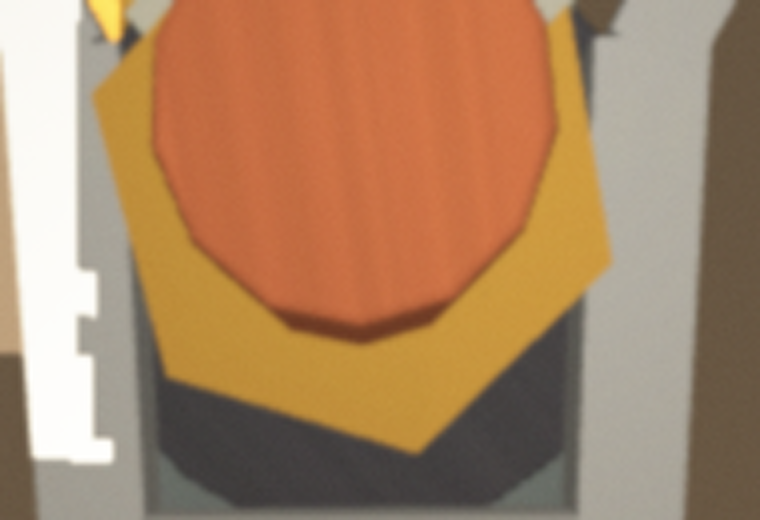

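Run:
```python
from h import *
from scipy.optimize import least_squares
c=eyes.camera('wrist')
pts=[(612,262),(415,453),(165,378),(93,95)]
o=np.array([ray(c,(225+u/4,v/4),.127)[:2] for u,v in pts])
f=lambda p:(np.array([[p[0]+.02425*np.cos(p[2]-k*np.pi/3),p[1]+.02425*np.sin(p[2]-k*np.pi/3)] for k in range(4)])-o).ravel()
q=least_squares(f,[.5622,.0463,-np.pi/2]); print(q.x[:2],np.degrees(q.x[2])%60,q.cost**.5)
C=np.array([.562,.0463])
for n in(17.5,):
    a=np.radians(n); d=np.array([np.cos(a),np.sin(a)])
    for b in(.095,.12,.18): go([*(C-b*d),.097],a)
st()
```

```text
[0.56073231 0.04579335] 17.710464735447488 0.00030908787245683436
go [0.021, 0.103, -0.003] [-0.0, 0.003, -0.147]
go [-0.101, 0.132, -0.002] [-0.0, 0.003, -0.147]
go [-0.393, 0.2, -0.001] [-0.0, 0.003, -0.147]
t 18.07 p [0.4657 0.038  0.0965] x [ 0.997  0.075 -0.004] z [-0.004 -0.    -1.   ] F [-8.9  1.4 -0. ] T [0.27 1.76 0.42] w 0.0216 q [-0.26  0.11  0.09  2.02 -0.01  1.02 -1.66]
```

Request:
play_rows(motion=[[0.006,0.055,0,0,0,-0.075,0],[0.018,0.103,0,0,0,-0.147,0],[0.018,0.103,0,0,0,-0.147,0],[0.018,0.103,0,0,0,-0.147,0]])

```text
time: 18.58
ee_pos: [0.4728, 0.0178, 0.097]
eef_rot: [0.989, 0.151, 0.0, -0.0]
ft_force: [-0.4, 0.1, -3.7]
width: 0.0219
```

Run:
```python
from h import *
st()
C=np.array([.562,.0463])
a=np.radians(17.5); d=np.array([np.cos(a),np.sin(a)])
for b in(.095,.16): go([*(C-b*d),.097],a)
```

```text
t 18.57 p [0.4728 0.0178 0.097 ] x [0.955 0.298 0.   ] z [ 0.  0. -1.] F [-0.4  0.1 -3.7] T [0.06 0.06 0.01] w 0.0219 q [-0.22  0.11  0.09  2.01 -0.01  1.02 -1.39]
go [-0.007, -0.002, 0.0] [-0.0, -0.0, -0.002]
go [-0.332, -0.001, -0.0] [-0.0, -0.0, -0.002]
```

Free of force. Slide out.

Request:
play_rows(motion=[[-0.1,0,0,0,0,0,0],[-0.22,0,0,0,0,0,0],[-0.33,0,0,0,0,0,0],[-0.33,0,0,0,0,0,0]])

```text
time: 19.08
ee_pos: [0.4088, -0.0023, 0.097]
eef_rot: [0.989, 0.151, -0.0, -0.0]
ft_force: [0.6, 0.6, -3.4]
width: 0.0216
```

Run:
```python
from h import *
st()
go([.5429,-.1437,.15],0)
```

```text
t 19.07 p [ 0.4088 -0.0023  0.097 ] x [ 0.954  0.298 -0.   ] z [-0.  0. -1.] F [ 0.6  0.6 -3.4] T [ 0.03  0.   -0.  ] w 0.0216 q [-0.2  -0.03  0.1   2.15  0.    1.02 -1.38]
go [0.429, 0.875, -0.265] [-0.0, 0.0, 0.193]
```

Request:
play_rows(motion=[[0,0,-0.28,0,0,0,0],[0,0.25,-0.35,0,0,0.05,0],[0.1,0.5,-0.35,0,0,0.12,0],[0.28,0.75,-0.3,0,0,0.193,0],[0.429,0.875,-0.265,0,0,0.193,0]])

```text
time: 19.7
ee_pos: [0.5464, -0.1457, 0.1496]
eef_rot: [1.0, -0.002, 0.0, 0.001]
ft_force: [-0.6, 1.5, -3.5]
width: 0.0215
```

Request:
play_rows(motion=[[0,0,0,0,0,0,0],[0,0,0,0,0,0,0]])

```text
time: 19.95
ee_pos: [0.5442, -0.1429, 0.1496]
eef_rot: [1.0, 0.001, -0.0, -0.0]
ft_force: [-0.5, 0.6, -3.4]
width: 0.0219
```

Run:
```python
from h import *
st()
go([.5415,-.1437,.06],0)
go([.5415,-.1437,.029],0)
c=eyes.camera('wrist'); print(lm(c,'wrench_grip',.163))
```

```text
t 19.95 p [ 0.5442 -0.1429  0.1496] x [ 1.     0.002 -0.001] z [-0.001  0.    -1.   ] F [-0.5  0.6 -3.4] T [0.08 0.06 0.04] w 0.0219 q [-0.06  0.25  0.27  1.74 -0.07  1.17 -1.34]
go [-0.013, 0.004, 0.448] [-0.0, 0.0, 0.001]
go [-0.013, 0.004, 0.603] [-0.0, 0.0, 0.001]
[(0.88, [316, 269], [0.541, -0.143])]
```

Request:
play_rows(motion=[[-0.01,0.004,0.25,0,0,0,0],[-0.01,0.004,0.45,0,0,0,0],[-0.01,0.004,0.56,0,0,0,0],[-0.01,0.004,0.595,0,0,0,0],[-0.01,0.004,0.6,0,0,0,0]])

```text
time: 20.68
ee_pos: [0.5425, -0.1442, 0.0307]
eef_rot: [1.0, 0.001, 0.001, -0.0]
ft_force: [0.5, -0.7, -3.1]
width: 0.0215
```

Request:
play_rows(motion=[[0,0,0,0,0,0,0],[0,0,0,0,0,0,0]])

```text
time: 20.92
ee_pos: [0.5428, -0.1444, 0.0309]
eef_rot: [1.0, 0.001, 0.001, 0.0]
ft_force: [0.4, 0.6, -3.3]
width: 0.0219
```

Request:
play_rows(motion=[[0,0,0,0,0,0,40],[0,0,0,0,0,0,60],[0,0,0,0,0,0,60],[0,0,-0.3,0,0,0,80],[0,0,-0.5,0,0,0,100]])

```text
time: 21.55
ee_pos: [0.5426, -0.1446, 0.1322]
eef_rot: [1.0, 0.001, 0.001, 0.0]
ft_force: [-0.1, 0.3, -0.2]
width: 0.0637
```

Request:
play_rows(motion=[[0,0,-0.5,0,0,0,100],[0,0,-0.7,0,0,0,100],[0,0,-0.7,0,0,0,100]])

```text
time: 21.92
ee_pos: [0.5437, -0.1449, 0.2747]
eef_rot: [1.0, 0.001, 0.004, 0.0]
ft_force: [0.7, -0.1, -0.2]
width: 0.0854
```

Run:
```python
from h import *
st()
for n in('wrist','scene','side'):
    c=eyes.camera(n)
    if n=='wrist':save(c,'w11.png')
    for k in('wrench_grip','wrench_jaw','rest_mid'): print(n,k,lm(c,k,.042,2,.4))
    for k in('elbow0_grip','tee0_grip'): print(n,k,lm(c,k,.0155,4,.35))
```

```text
t 21.93 p [ 0.5437 -0.1449  0.2747] x [1.    0.001 0.007] z [ 0.007 -0.001 -1.   ] F [ 0.7 -0.1 -0.2] T [0.02 0.11 0.06] w 0.0854 q [-0.07  0.16  0.29  1.57 -0.05  1.41 -1.35]
wrist wrench_grip [(0.83, [311, 171], [0.542, -0.139])]
wrist wrench_jaw []
wrist rest_mid []
wrist elbow0_grip [(0.64, [210, 260], [0.412, 0.001])]
wrist tee0_grip [(0.91, [542, 183], [0.521, -0.435])]
scene wrench_grip [(0.72, [275, 222], [0.531, -0.146])]
scene wrench_jaw [(0.73, [299, 252], [0.639, -0.142])]
scene rest_mid [(0.83, [276, 221], [0.53, -0.143])]
scene elbow0_grip [(0.91, [300, 180], [0.409, -0.002]), (0.53, [414, 253], [0.773, 0.103])]
scene tee0_grip [(0.86, [162, 281], [0.528, -0.438]), (0.38, [235, 335], [0.733, -0.352])]
side wrench_grip [(0.9, [360, 192], [0.538, -0.139])]
side wrench_jaw [(0.57, [329, 176], [0.643, -0.151])]
side rest_mid [(0.67, [361, 188], [0.545, -0.157]), (0.66, [360, 192], [0.539, -0.138])]
side elbow0_grip [(0.64, [374, 257], [0.413, 0.008])]
side tee0_grip [(0.79, [413, 146], [0.522, -0.434]), (0.45, [327, 178], [0.66, -0.165])]
```

View pics/w11.png

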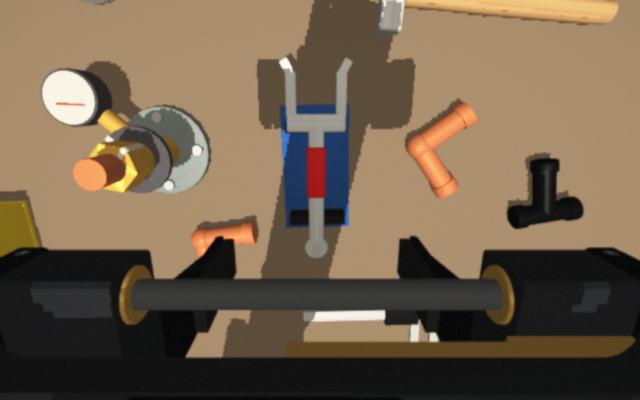

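```bash
cat >> h.py <<'E'
def pick(c,corner,end,d=.038,z=.0155,zt=.006):
    A=ray(c,corner,z)[:2]; B=ray(c,end,z)[:2]; u=(B-A)/np.linalg.norm(B-A); print('len',np.linalg.norm(B-A).round(4),'corner',A.round(4),'end',B.round(4),'leg yaw',np.degrees(np.arctan2(u[1],u[0])).round(1),'grip',(A+d*u).round(4))
    return A+d*u,np.arctan2(u[1],u[0])
E
python3 - <<'E'
from h import *
c=eyes.camera('wrist')
print('A1');pick(c,(416,147),(468,110)); print('A2');pick(c,(416,147),(447,190))
print('T branch');pick(c,(545,212),(544,162)); print('run');pick(c,(512,217),(578,208))
print('B1');pick(c,(200,242),(254,233))
d=eyes.camera('side')
for n,P in(('blue',[(202,280),(256,315),(192,390),(140,348)]),('yellow',[(283,306),(340,345)])): print(n,[ray(d,p,.06)[:2].round(3).tolist() for p in P])
s=eyes.camera('scene'); print([ray(s,p,.06)[:2].round(3).tolist() for p in [(448,142),(484,161),(445,187),(406,166)]],[ray(s,p,.06)[:2].round(3).tolist() for p in [(403,117),(431,137),(397,154)]])
for l in('blue_bin','yellow_bin'):
  for q in(s,d):
    g=eyes.regions_of(q,l)[0]; v,u=np.nonzero(g['region']); print(l,g['p'],u.min(),u.max(),v.min(),v.max())
E
```

```text
A1
len 0.0732 corner [ 0.5641 -0.2673] end [ 0.6082 -0.3258] leg yaw -53.0 grip [ 0.587  -0.2977]
A2
len 0.0703 corner [ 0.5641 -0.2673] end [ 0.5094 -0.3115] leg yaw -141.0 grip [ 0.5345 -0.2912]
T branch
len 0.0671 corner [ 0.4799 -0.4424] end [ 0.5456 -0.4285] leg yaw 11.9 grip [ 0.5171 -0.4346]
run
len 0.0845 corner [ 0.473  -0.4006] end [ 0.4854 -0.4842] leg yaw -81.5 grip [ 0.4786 -0.4382]
B1
len 0.0741 corner [0.4373 0.0111] end [ 0.4502 -0.0619] leg yaw -79.9 grip [ 0.4439 -0.0263]
blue [[0.669, 0.292], [0.521, 0.293], [0.518, 0.463], [0.654, 0.463]]
yellow [[0.489, 0.249], [0.352, 0.256]]
[[0.541, 0.439], [0.657, 0.464], [0.675, 0.291], [0.556, 0.258]] [[0.372, 0.408], [0.496, 0.412], [0.503, 0.27]]
blue_bin 0.64 404 484 139 202
blue_bin 0.82 137 256 278 395
yellow_bin 0.56 358 430 115 169
yellow_bin 0.64 221 339 305 399
```

Run:
```python
from h import *
go([.5345,-.2912,.15],np.radians(38));
```

```text
go [-0.04, 0.734, 0.6] [0.0, -0.0, -0.421]
```

Request:
play_rows(motion=[[0,0.25,0,0,0,-0.1,100],[-0.02,0.5,0.2,0,0,-0.21,100],[-0.04,0.734,0.4,0,0,-0.32,100],[-0.04,0.734,0.6,0,0,-0.42,100],[-0.04,0.734,0.6,0,0,-0.42,100]], squeeze=30)

```text
time: 23.8
ee_pos: [0.5325, -0.2905, 0.1471]
eef_rot: [0.946, 0.324, -0.002, -0.002]
ft_force: [0.1, 0.2, 0.2]
width: 0.0867
```

Run:
```python
from h import *
st()
c=eyes.camera('wrist'); print(lm(c,'elbow0_grip',.0155,4,.3))
h=cv2.cvtColor(c['image'],cv2.COLOR_RGB2HSV)
# copper pixels -> world; check expected legs
m=(h[...,0]>4)&(h[...,0]<14)&(h[...,1]>130)&(h[...,2]>70)
n,l,s,ce=cv2.connectedComponentsWithStats(m.astype(np.uint8))
for i in range(1,n):
    if s[i,4]>300: print(s[i],ce[i],ray(c,ce[i],.0155)[:2])
for X in([.5641,-.2673,.0155],[.5094,-.3115,.0155],[.6082,-.3258,.0155],[.5345,-.2912,.0155]): print(proj(c,X).round())
cv2.imwrite('pics/m.png',m*255)
go([.5345,-.2912,.006],np.radians(38))
```

```text
t 23.8 p [ 0.5325 -0.2905  0.1471] x [ 0.79   0.613 -0.003] z [-0.005  0.002 -1.   ] F [0.1 0.2 0.2] T [0.05 0.1  0.05] w 0.0867 q [ 0.18  0.35  0.3   1.62 -0.11  1.19 -0.4 ]
[]
[   0   57   60   58 1885] [28.56074271 87.86896552] [ 0.4533573  -0.04705177]
[ 308  127  105  100 5012] [349.13806864 161.69213887] [ 0.5688052  -0.29697526]
[319. 145.]
[321. 221.]
[404. 146.]
[320. 188.]
go [-0.005, -0.001, 0.726] [0.0, -0.001, -0.003][ WARN:0@1.752] global loadsave.cpp:1063 imwrite_ Unsupported depth image for selected encoder is fallbacked to CV_8U.
```

Request:
play_rows(motion=[[0,0,0.3,0,0,0,100],[-0.005,0,0.6,0,0,0,100],[-0.005,0,0.715,0,0,0,100],[-0.005,0,0.715,0,0,0,100],[-0.005,0,0.715,0,0,0,0]])

```text
time: 24.52
ee_pos: [0.5357, -0.2922, 0.0097]
eef_rot: [0.946, 0.324, 0.002, 0.001]
ft_force: [0.5, -0.4, 0.8]
width: 0.0824
```

Request:
play_rows(motion=[[0,0,0,0,0,0,0],[0,0,0,0,0,0,0],[0,0,0,0,0,0,0],[0,0,0,0,0,0,0],[0,0,0,0,0,0,0]])

```text
time: 25.15
ee_pos: [0.5336, -0.2918, 0.007]
eef_rot: [0.946, 0.325, 0.0, 0.0]
ft_force: [-0.1, 0.5, 0.1]
width: 0.0352
```

Request:
play_rows(motion=[[0,0,-0.1,0,0,0,0],[0,0,-0.4,0,0,0,0],[0,0,-0.7,0,0,0,0],[0,0,-1,0,0,0,0]])

```text
time: 25.65
ee_pos: [0.5333, -0.2919, 0.2106]
eef_rot: [0.946, 0.324, 0.001, 0.0]
ft_force: [0.5, -1.5, 0.3]
width: 0.0017
```

Run:
```python
from h import *
st(); go([.597,.395,.24],np.radians(5))
```

```text
t 25.65 p [ 0.5333 -0.2919  0.2106] x [0.789 0.614 0.001] z [ 0.001 -0.001 -1.   ] F [ 0.5 -1.5  0.3] T [ 0.05 -0.   -0.06] w 0.0017 q [ 0.17  0.3   0.31  1.54 -0.1   1.31 -0.41]
go [2.36, -2.516, -0.148] [0.001, -0.001, 0.365]
```

Request:
play_rows(motion=[[0,0,0.3,0,0,0,100],[0,0,0.3,0,0,0,100],[0,0,0.3,0,0,0,100],[0,0,0.3,0,0,0,100],[0,0,0.3,0,0,0,100]])

```text
time: 26.28
ee_pos: [0.5341, -0.292, 0.148]
eef_rot: [0.946, 0.325, 0.001, 0.0]
ft_force: [0.4, 0.5, 0.3]
width: 0.0439
```

```bash
cat >> h.py <<'E'
def blob(c,kind='cu'):
    h=cv2.cvtColor(c['image'],cv2.COLOR_RGB2HSV)
    m=((h[...,0]>4)&(h[...,0]<14)&(h[...,1]>130)&(h[...,2]>70)) if kind=='cu' else (h[...,2]<45)
    n,l,s,ce=cv2.connectedComponentsWithStats(m.astype(np.uint8))
    for i in range(1,n):
        if s[i,4]>500: print('blob',s[i],ce[i].round(),ray(c,ce[i],.0155)[:2].round(4),'poly',cv2.approxPolyDP(cv2.findContours((l==i).astype(np.uint8),0,2)[0][0],7,True)[:,0].tolist())
E
python3 - <<'E'
from h import *
st()
c=eyes.camera('wrist'); blob(c)
for X in([.5641,-.2673,.0155],[.5094,-.3115,.0155],[.6082,-.3258,.0155],[.5345,-.2912,.0155]): print(proj(c,X).round())
go([.5345,-.2912,.006],np.radians(38))
E
```

```text
t 26.27 p [ 0.5341 -0.292   0.148 ] x [0.789 0.614 0.001] z [ 0.001 -0.    -1.   ] F [0.4 0.5 0.3] T [0.03 0.09 0.02] w 0.0439 q [ 0.18  0.35  0.3   1.62 -0.11  1.19 -0.4 ]
blob [   0   59   56   56 1477] [30. 89.] [ 0.4552 -0.0503] poly [[0, 59], [0, 76], [28, 92], [24, 108], [0, 95], [29, 113], [48, 109], [52, 84]]
blob [ 294  127  112   99 4913] [341. 164.] [ 0.565  -0.2942] poly [[402, 139], [311, 130], [295, 220], [316, 211], [317, 225], [325, 223], [334, 162], [397, 173]]
[316. 146.]
[317. 222.]
[400. 147.]
[317. 188.]
go [0.004, -0.002, 0.709] [0.001, -0.0, -0.001]
```

Run:
```python
from h import *
c=eyes.camera('wrist')
g,a=pick(c,(321,146),(311,221)); g2,a2=pick(c,(321,146),(399,156))
y=a+np.pi
go([*g,.006],y)
```

```text
len 0.0699 corner [ 0.5666 -0.2708] end [ 0.5063 -0.3062] leg yaw -149.6 grip [ 0.5338 -0.29  ]
len 0.0691 corner [ 0.5666 -0.2708] end [ 0.6017 -0.3303] leg yaw -59.4 grip [ 0.5859 -0.3035]
go [0.005, -0.008, 0.708] [0.0, -0.0, 0.083]
```

Request:
play_rows(motion=[[0.005,-0.008,0.2,0,0,0.083,100],[0.005,-0.008,0.3,0,0,0.083,100],[0.005,-0.008,0.5,0,0,0.083,100],[0.005,-0.008,0.708,0,0,0.083,100],[0.005,-0.008,0.708,0,0,0.083,70]])

```text
time: 27.0
ee_pos: [0.5326, -0.2895, 0.0037]
eef_rot: [0.965, 0.262, -0.001, -0.001]
ft_force: [1.1, -0.3, 1.3]
width: 0.0819
```

Request:
play_rows(motion=[[0,0,0,0,0,0,0],[0,0,0,0,0,0,0],[0,0,0,0,0,0,0],[0,0,0,0,0,0,0],[0,0,0,0,0,0,0]])

```text
time: 27.62
ee_pos: [0.5335, -0.2899, 0.0055]
eef_rot: [0.965, 0.262, 0.0, 0.0]
ft_force: [0.6, 0.6, -0.5]
width: 0.0351
```

Request:
play_rows(motion=[[0,0,0,0,0,0,0],[0,0,0,0,0,0,0],[0,0,0,0,0,0,0]])

```text
time: 28.0
ee_pos: [0.5334, -0.2899, 0.0053]
eef_rot: [0.965, 0.262, 0.0, -0.0]
ft_force: [-0.5, 0.6, 1.2]
width: 0.0253
```

Gripped (25 mm). Lift and compute the transport.

Request:
play_rows(motion=[[0,0,-0.1,0,0,0,0],[0,0,-0.4,0,0,0,0],[0,0,-0.7,0,0,0,0],[0,0,-1,0,0,0,0]])

```text
time: 28.5
ee_pos: [0.5331, -0.29, 0.2089]
eef_rot: [0.965, 0.262, 0.001, 0.0]
ft_force: [1.1, -0.6, -1.0]
width: 0.0254
```

Run:
```python
from h import *
st(); go([.597,.395,.24],np.radians(5))
# waypoints with yaw 50: print successive in constant yaw after first
```

```text
t 28.5 p [ 0.5331 -0.29    0.2089] x [0.863 0.506 0.001] z [ 0.001 -0.    -1.   ] F [ 1.1 -0.6 -1. ] T [ 0.01 -0.   -0.03] w 0.0254 q [ 0.15  0.3   0.34  1.55 -0.1   1.31 -0.54]
go [2.009, -2.792, -0.157] [0.001, -0.001, 0.282]
```

Request:
play_rows(motion=[[0.15,-0.2,-0.15,0,0,0,0],[0.3,-0.42,-0.15,0,0,0,0],[0.45,-0.63,-0.15,0,0,0,0],[0.6,-0.83,-0.15,0,0,0,0],[0.67,-0.93,-0.15,0,0,0,0]])

```text
time: 29.12
ee_pos: [0.5548, -0.0584, 0.2368]
eef_rot: [0.965, 0.264, 0.001, -0.0]
ft_force: [-0.4, 0.0, -0.3]
width: 0.0251
```

Request:
play_rows(motion=[[0.15,-0.2,0,0,0,0,0],[0.3,-0.42,0,0,0,0,0],[0.45,-0.63,0,0,0,0,0],[0.6,-0.83,0,0,0,0,0],[0.67,-0.93,0,0,0,0,0]])

```text
time: 29.75
ee_pos: [0.5757, 0.1698, 0.2366]
eef_rot: [0.965, 0.264, 0.0, -0.0]
ft_force: [-0.0, -0.7, -0.0]
width: 0.0253
```

Request:
play_rows(motion=[[0.15,-0.2,0,0,0,0.06,0],[0.3,-0.42,0,0,0,0.12,0],[0.45,-0.63,0,0,0,0.2,0],[0.6,-0.83,0,0,0,0.28,0],[0.67,-0.93,0,0,0,0.28,0]])

```text
time: 30.38
ee_pos: [0.5964, 0.398, 0.2362]
eef_rot: [0.999, 0.046, 0.0, -0.0]
ft_force: [-0.3, 0.7, -0.3]
width: 0.0253
```

Run:
```python
from h import *
st(); go([.597,.395,.06],np.radians(5))
c=eyes.camera('wrist'); print(lm(c,'blue_bin',0),lm(c,'yellow_bin',0))
h=cv2.cvtColor(c['image'],cv2.COLOR_RGB2HSV); m=(h[...,0]>105)&(h[...,0]<125)&(h[...,1]>150)
k=max(cv2.findContours(m.astype(np.uint8),0,2)[0],key=cv2.contourArea); print([ray(c,p,.06)[:2].round(3).tolist() for p in cv2.approxPolyDP(cv2.convexHull(k),8,True)[:,0]])
```

```text
t 30.38 p [0.5964 0.398  0.2362] x [0.996 0.092 0.   ] z [-0.     0.001 -1.   ] F [-0.3  0.7 -0.3] T [0.02 0.18 0.02] w 0.0253 q [-0.68  0.53  0.04  1.15 -0.02  1.45 -2.12]
go [0.002, 0.016, 0.881] [-0.0, -0.0, 0.003]
[(0.93, [339, 168], [0.598, 0.371])] []
[[0.528, 0.454], [0.659, 0.463], [0.673, 0.287], [0.631, 0.284], [0.53, 0.422]]
```

Request:
play_rows(motion=[[-0.02,0.01,0.3,0,0,0,0],[-0.02,0.01,0.6,0,0,0,0],[-0.02,0.01,0.9,0,0,0,0],[-0.02,0.01,0.98,0,0,0,0],[-0.02,0.01,0.98,0,0,0,45]])

```text
time: 31.15
ee_pos: [0.5945, 0.3918, 0.0406]
eef_rot: [0.999, 0.045, 0.0, 0.0]
ft_force: [0.7, 0.1, 0.9]
width: 0.0297
```

Request:
play_rows(motion=[[0,0,0,0,0,0,45],[0,0,0,0,0,0,45],[0,0,-0.3,0,0,0,45],[0,0,-0.6,0,0,0,45],[0,0,-0.95,0,0,0,100]])

```text
time: 31.78
ee_pos: [0.5938, 0.3924, 0.2254]
eef_rot: [0.999, 0.046, 0.001, -0.0]
ft_force: [0.6, -0.3, -0.5]
width: 0.0432
```

Run:
```python
from h import *
st()
c=eyes.camera('wrist'); blob(c)
go([.46,-.02,.24],np.radians(100))
s=eyes.camera('side'); print(lm(s,'elbow0_grip',.0155,4,.3)); blob(s)
s=eyes.camera('scene'); print(lm(s,'elbow0_grip',.0155,4,.3)); blob(s)
```

```text
t 31.77 p [0.5938 0.3924 0.2254] x [0.996 0.091 0.002] z [ 0.002  0.001 -1.   ] F [ 0.6 -0.3 -0.5] T [0.07 0.08 0.03] w 0.0432 q [-0.67  0.52  0.04  1.19 -0.02  1.43 -2.12]
blob [ 306  126   80   78 2308] [340. 149.] [0.6216 0.3688] poly [[383, 127], [310, 129], [306, 201], [317, 193], [315, 148], [325, 150], [326, 203], [329, 152], [382, 153]]
go [-0.866, 2.0, -0.046] [0.003, -0.01, -1.053]
[(0.7, [374, 257], [0.413, 0.009]), (0.38, [341, 142], [0.72, -0.333])]
blob [355 225  38  42 729] [372. 248.] [ 0.4303 -0.0127] poly [[368, 226], [356, 254], [388, 266], [392, 254], [370, 246], [378, 230]]
blob [175 305  38  53 879] [194. 333.] [0.62   0.3744] poly [[200, 305], [175, 339], [206, 357], [212, 346], [192, 334], [209, 313]]
[(0.8, [302, 180], [0.414, 0.004]), (0.42, [276, 225], [0.519, -0.141])]
```

Request:
play_rows(motion=[[-0.15,0.25,-0.05,0,0,-0.1,100],[-0.3,0.5,-0.05,0,0,-0.2,100],[-0.45,0.75,-0.05,0,0,-0.3,100],[-0.55,1,-0.05,0,0,-0.4,100],[-0.55,1,-0.05,0,0,-0.5,100]])

```text
time: 32.65
ee_pos: [0.5016, 0.1785, 0.2311]
eef_rot: [0.906, 0.424, -0.001, 0.001]
ft_force: [-0.1, 0.2, 0.1]
width: 0.0867
```

Run:
```python
from h import *
st(); go([.445,-.024,.2],np.radians(100))
```

```text
t 32.65 p [0.5016 0.1785 0.2311] x [ 0.64   0.768 -0.002] z [-0.001 -0.002 -1.   ] F [-0.1  0.2  0.1] T [0.05 0.04 0.05] w 0.0867 q [-0.42  0.13 -0.01  1.69  0.    1.32 -1.12]
go [-0.958, 0.431, 0.158] [-0.0, 0.001, -0.553]
```

Request:
play_rows(motion=[[-0.25,0.1,0,0,0,-0.11,100],[-0.5,0.2,0,0,0,-0.22,100],[-0.75,0.33,0.1,0,0,-0.33,100],[-0.958,0.431,0.158,0,0,-0.44,100],[-0.958,0.431,0.158,0,0,-0.553,100]])

```text
time: 33.28
ee_pos: [0.4439, -0.0228, 0.1983]
eef_rot: [0.643, 0.766, -0.001, -0.001]
ft_force: [0.2, 0.6, 1.0]
width: 0.087
```

Run:
```python
from h import *
st()
c=eyes.camera('wrist'); blob(c)
for X in([.4373,.0111,.0155],[.4502,-.0619,.0155],[.37,0,.0155]): print(proj(c,X).round())
```

```text
t 33.27 p [ 0.4439 -0.0228  0.1983] x [-0.174  0.985 -0.   ] z [-0.004 -0.001 -1.   ] F [0.2 0.6 1. ] T [ 0.1  0.  -0. ] w 0.087 q [-0.21 -0.06  0.16  1.95  0.01  1.25  0.11]
blob [ 486  128   70   49 2601] [521. 151.] [0.6422 0.0415] poly [[486, 144], [491, 162], [522, 176], [544, 170], [555, 150], [534, 130], [505, 128]]
blob [ 253  134   87   87 3289] [308. 168.] [ 0.4312 -0.0142] poly [[256, 134], [256, 163], [312, 164], [308, 216], [333, 219], [337, 142]]
[318. 145.]
[318. 214.]
[251. 145.]
```

Run:
```python
from h import *
c=eyes.camera('wrist')
g,a=pick(c,(324,151),(321,218)); pick(c,(324,151),(255,148))
go([*g,.005],a+np.pi)
```

```text
len 0.0728 corner [0.4448 0.0085] end [ 0.4554 -0.0635] leg yaw -81.6 grip [ 0.4504 -0.0291]
len 0.0707 corner [0.4448 0.0085] end [ 0.3748 -0.0015] leg yaw -171.9 grip [0.4072 0.0031]
go [-0.051, 0.02, 0.971] [-0.001, -0.0, 0.018]
```

Request:
play_rows(motion=[[-0.04,0.015,0.3,0,0,0.018,100],[-0.04,0.015,0.6,0,0,0.018,100],[-0.04,0.015,0.85,0,0,0.018,80],[-0.04,0.015,0.965,0,0,0.018,70],[-0.04,0.015,0.965,0,0,0.018,60]])

```text
time: 34.0
ee_pos: [0.4486, -0.026, 0.0054]
eef_rot: [0.655, 0.756, -0.002, -0.002]
ft_force: [0.2, -1.0, 0.3]
width: 0.0648
```

Request:
play_rows(motion=[[0,0,0,0,0,0,0],[0,0,0,0,0,0,0],[0,0,0,0,0,0,0],[0,0,0,0,0,0,0],[0,0,0,0,0,0,0]])

```text
time: 34.62
ee_pos: [0.4508, -0.0264, 0.0077]
eef_rot: [0.654, 0.757, 0.0, 0.0]
ft_force: [-0.9, 0.7, 4.8]
width: 0.0254
```

Request:
play_rows(motion=[[0,0,0,0,0,0,0],[0,0,0,0,0,0,0],[0,0,0,0,0,0,0]])

```text
time: 35.0
ee_pos: [0.4507, -0.0264, 0.0076]
eef_rot: [0.654, 0.757, 0.0, 0.0]
ft_force: [-0.5, -0.1, 6.2]
width: 0.0251
```

Request:
play_rows(motion=[[0,0,-0.1,0,0,0,0],[0,0,-0.4,0,0,0,0],[0,0,-0.7,0,0,0,0],[0,0,-1,0,0,0,0],[0,0,-1,0,0,0,0]])

```text
time: 35.62
ee_pos: [0.4526, -0.0264, 0.2115]
eef_rot: [0.654, 0.757, 0.003, 0.003]
ft_force: [0.1, -0.0, -2.4]
width: 0.0253
```

Run:
```python
from h import *
st(); go([.610,.336,.23],np.radians(90))
```

```text
t 35.62 p [ 0.4526 -0.0264  0.2115] x [-0.145  0.989 -0.   ] z [ 0.008  0.001 -1.   ] F [ 0.1 -0.  -2.4] T [ 0.01 -0.05  0.02] w 0.0253 q [-0.22 -0.06  0.17  1.92  0.01  1.27  0.1 ]
go [1.678, 1.043, -0.085] [0.005, -0.0, 0.093]
```

Request:
play_rows(motion=[[0.15,0.1,-0.1,0,0,0,0],[0.35,0.22,-0.1,0,0,0,0],[0.58,0.36,-0.1,0,0,0,0],[0.84,0.52,-0.1,0,0,0,0],[0.84,0.52,-0.1,0,0,0,0]])

```text
time: 36.25
ee_pos: [0.5281, 0.1599, 0.2245]
eef_rot: [0.651, 0.759, -0.001, -0.002]
ft_force: [-0.4, -0.8, -1.0]
width: 0.0251
```

Request:
play_rows(motion=[[0.2,0.12,0,0,0,0.03,0],[0.42,0.26,0,0,0,0.06,0],[0.64,0.4,0,0,0,0.09,0],[0.84,0.52,0,0,0,0.09,0],[0.84,0.52,0,0,0,0.09,0]])

```text
time: 36.88
ee_pos: [0.6061, 0.3394, 0.2236]
eef_rot: [0.704, 0.71, -0.002, -0.001]
ft_force: [-1.0, -0.5, -1.6]
width: 0.0253
```

Run:
```python
from h import *
st(); go([.610,.336,.06],np.radians(90))
```

```text
t 36.88 p [0.6061 0.3394 0.2236] x [-0.009  1.    -0.001] z [-0.004 -0.001 -1.   ] F [-1.  -0.5 -1.6] T [-0.12 -0.01  0.  ] w 0.0253 q [-0.56  0.49 -0.02  1.24  0.01  1.41 -0.57]
go [-0.016, 0.023, 0.818] [-0.003, 0.001, 0.006]
```

Request:
play_rows(motion=[[-0.016,0.02,0.3,0,0,0,0],[-0.016,0.02,0.55,0,0,0,0],[-0.016,0.02,0.78,0,0,0,0],[-0.016,0.02,0.78,0,0,0,0],[-0.016,0.02,0.78,0,0,0,45]])

```text
time: 37.5
ee_pos: [0.6112, 0.3318, 0.0711]
eef_rot: [0.706, 0.708, -0.001, 0.0]
ft_force: [-0.1, 0.3, 0.5]
width: 0.0296
```

Request:
play_rows(motion=[[0,0,0,0,0,0,45],[0,0,0,0,0,0,45],[0,0,-0.3,0,0,0,45],[0,0,-0.6,0,0,0,45],[0,0,-0.9,0,0,0,100]])

```text
time: 38.12
ee_pos: [0.6111, 0.333, 0.254]
eef_rot: [0.705, 0.709, 0.001, 0.0]
ft_force: [0.7, 0.7, 0.3]
width: 0.0434
```

Run:
```python
from h import *
st()
c=eyes.camera('wrist'); blob(c)
for n in('side','scene'):
    s=eyes.camera(n); blob(s); print(lm(s,'tee0_grip',.0155,3,.3),lm(s,'elbow0_grip',.03,4,.3))
go([.517,-.435,.24],np.radians(10))
```

```text
t 38.12 p [0.6111 0.333  0.254 ] x [-0.005  1.     0.001] z [ 0.001  0.001 -1.   ] F [0.7 0.7 0.3] T [ 0.03 -0.03 -0.02] w 0.0434 q [-0.56  0.48 -0.01  1.19  0.    1.47 -0.56]
blob [ 254  104  100  101 4957] [314. 146.] [0.6062 0.3598] poly [[343, 104], [278, 108], [277, 120], [288, 120], [277, 122], [280, 134], [254, 136], [257, 159], [306, 155], [312, 204], [330, 199], [329, 145], [330, 176], [353, 175]]
blob [ 173  299   56   59 1651] [201. 329.] [0.6157 0.3607] poly [[227, 304], [197, 305], [174, 339], [204, 357], [222, 338], [210, 327]]
[(0.63, [414, 145], [0.521, -0.439])] [(0.79, [215, 338], [0.569, 0.364]), (0.47, [342, 143], [0.703, -0.312])]
blob [423 158  40  28 551] [442. 171.] [0.596  0.3739] poly [[423, 162], [443, 185], [462, 174], [442, 159]]
[(0.75, [161, 278], [0.519, -0.437])] [(0.63, [432, 168], [0.581, 0.344])]
go [-3.837, -0.487, 0.054] [-0.001, 0.002, 0.892]
```

Request:
play_rows(motion=[[-0.22,-0.03,0,0,0,0,100],[-0.5,-0.06,0,0,0,0,100],[-0.78,-0.1,0,0,0,0,100],[-0.98,-0.12,0,0,0,0,100]])

```text
time: 38.98
ee_pos: [0.5874, 0.1338, 0.2501]
eef_rot: [0.706, 0.708, -0.001, -0.0]
ft_force: [0.1, -0.8, 0.0]
width: 0.0865
```

Request:
play_rows(motion=[[-0.25,-0.03,0,0,0,0,100],[-0.5,-0.06,0,0,0,0,100],[-0.78,-0.1,0,0,0,0,100],[-0.98,-0.12,0,0,0,0,100]])

```text
time: 39.48
ee_pos: [0.5639, -0.062, 0.2501]
eef_rot: [0.706, 0.708, -0.001, -0.0]
ft_force: [-0.4, 0.5, -0.1]
width: 0.087
```

Request:
play_rows(motion=[[-0.25,-0.03,0,0,0,0.1,100],[-0.5,-0.06,0,0,0,0.2,100],[-0.78,-0.1,0,0,0,0.3,100],[-0.98,-0.12,0,0,0,0.4,100],[-0.98,-0.12,0,0,0,0.5,100]])

```text
time: 40.1
ee_pos: [0.54, -0.2594, 0.2499]
eef_rot: [0.925, 0.38, -0.001, -0.0]
ft_force: [0.3, 0.5, 0.1]
width: 0.0869
```

Run:
```python
from h import *
st(); go([.517,-.435,.2],np.radians(10))
```

```text
t 40.1 p [ 0.54   -0.2594  0.2499] x [ 0.712  0.702 -0.003] z [-0.003 -0.001 -1.   ] F [0.3 0.5 0.1] T [0.   0.03 0.  ] w 0.0869 q [ 0.06  0.27  0.38  1.51 -0.1   1.38 -0.34]
go [-0.698, 0.545, 0.251] [-0.0, 0.002, 0.385]
```

Request:
play_rows(motion=[[-0.2,0.15,0,0,0,0.1,100],[-0.4,0.3,0.1,0,0,0.2,100],[-0.6,0.45,0.2,0,0,0.3,100],[-0.698,0.545,0.25,0,0,0.385,100],[-0.698,0.545,0.25,0,0,0.385,100]])

```text
time: 40.72
ee_pos: [0.519, -0.4328, 0.1985]
eef_rot: [0.996, 0.09, -0.002, -0.001]
ft_force: [0.2, 0.4, 0.2]
width: 0.0873
```

Run:
```python
from h import *
st()
c=eyes.camera('wrist'); print(lm(c,'tee0_grip',.0155,3,.3)); blob(c,'bk')
g=eyes.regions_of(c,'tee0_grip')
if g:
    m=g[0]['region']; v,u=np.nonzero(m); print(g[0]['p'],u.min(),u.max(),v.min(),v.max(),cv2.approxPolyDP(max(cv2.findContours(m.astype(np.uint8),0,2)[0],key=cv2.contourArea),5,True)[:,0].tolist())
for X in([.4799,-.4424,.0155],[.5456,-.4285,.0155],[.473,-.4006,.0155],[.4854,-.4842,.0155]): print(proj(c,X).round())
```

```text
t 40.73 p [ 0.519  -0.4328  0.1985] x [ 0.984  0.18  -0.004] z [-0.004  0.001 -1.   ] F [0.2 0.4 0.2] T [0.04 0.02 0.01] w 0.0873 q [ 0.26  0.5   0.53  1.36 -0.25  1.35 -0.6 ]
[(0.84, [320, 180], [0.515, -0.437])]
blob [    0    81   640   319 59041] [316. 334.] [ 0.3267 -0.4672] poly [[637, 81], [562, 249], [486, 253], [482, 281], [492, 264], [514, 280], [514, 321], [500, 325], [487, 310], [442, 310], [436, 320], [419, 310], [442, 340], [634, 335], [618, 355], [185, 359], [214, 310], [146, 310], [133, 325], [116, 316], [116, 288], [130, 265], [144, 266], [152, 281], [144, 250], [19, 248], [0, 257], [0, 399], [639, 399], [639, 260], [623, 251], [639, 188], [611, 247], [569, 248]]
blob [ 284  145   75   80 2480] [321. 193.] [ 0.5023 -0.4406] poly [[308, 146], [309, 199], [286, 198], [284, 209], [295, 214], [284, 223], [357, 224], [357, 215], [295, 216], [317, 211], [319, 156], [323, 212], [358, 208], [356, 198], [332, 199], [335, 147]]
blob [ 27 157  50  23 810] [ 50. 169.] [ 0.4769 -0.1581] poly [[27, 158], [29, 175], [76, 173], [74, 164]]
blob [ 170  237   64   46 1630] [211. 264.] [ 0.397  -0.3331] poly [[231, 240], [216, 237], [170, 281], [232, 281]]
blob [ 399  237   64   46 1623] [422. 264.] [ 0.4402 -0.568 ] poly [[402, 240], [401, 281], [462, 281], [418, 238]]
0.64 282 359 145 225 [[308, 146], [309, 195], [284, 198], [283, 223], [357, 225], [358, 199], [333, 198], [336, 148]]
[319. 212.]
[317. 150.]
[280. 212.]
[358. 214.]
```

Run:
```python
from h import *
c=eyes.camera('wrist')
g,a=pick(c,(321,211),(321.5,147)); go([*g,.006],a)
```

```text
len 0.0693 corner [ 0.4848 -0.4418] end [ 0.5529 -0.4291] leg yaw 10.5 grip [ 0.5222 -0.4348]
go [-0.004, 0.026, 0.977] [-0.0, -0.0, 0.003]
```

Request:
play_rows(motion=[[-0.005,0.02,0.3,0,0,0,100],[-0.005,0.02,0.6,0,0,0,100],[-0.005,0.02,0.85,0,0,0,80],[-0.005,0.02,0.97,0,0,0,70],[-0.005,0.02,0.97,0,0,0,60]])

```text
time: 41.55
ee_pos: [0.5208, -0.4333, 0.0058]
eef_rot: [0.996, 0.094, -0.001, -0.001]
ft_force: [-0.1, 0.5, 0.8]
width: 0.0645
```

Request:
play_rows(motion=[[0,0,0,0,0,0,0],[0,0,0,0,0,0,0],[0,0,0,0,0,0,0],[0,0,0,0,0,0,0],[0,0,0,0,0,0,0]])

```text
time: 42.18
ee_pos: [0.5213, -0.4356, 0.0078]
eef_rot: [0.996, 0.093, 0.0, 0.0]
ft_force: [0.1, -0.5, 3.4]
width: 0.0253
```

Request:
play_rows(motion=[[0,0,0,0,0,0,0],[0,0,0,0,0,0,0],[0,0,0,0,0,0,0]])

```text
time: 42.55
ee_pos: [0.5213, -0.4356, 0.0078]
eef_rot: [0.996, 0.093, 0.0, 0.0]
ft_force: [-0.7, 0.6, 5.7]
width: 0.0257
```

Request:
play_rows(motion=[[0,0,-0.1,0,0,0,0],[0,0,-0.4,0,0,0,0],[0,0,-0.7,0,0,0,0],[0,0,-1,0,0,0,0],[0,0,-1,0,0,0,0]])

```text
time: 43.18
ee_pos: [0.5223, -0.4373, 0.214]
eef_rot: [0.996, 0.092, 0.004, 0.003]
ft_force: [-0.0, -0.2, -1.4]
width: 0.0251
```

Run:
```python
from h import *
st(); go([.45,.33,.24],np.radians(10)); go([.45,.33,.24],np.radians(45))
```

```text
t 43.17 p [ 0.5223 -0.4373  0.214 ] x [0.983 0.184 0.007] z [ 0.008 -0.005 -1.   ] F [-0.  -0.2 -1.4] T [ 0.02  0.09 -0.02] w 0.0251 q [ 0.26  0.49  0.54  1.34 -0.25  1.37 -0.59]
go [0.35, -3.836, -0.153] [0.004, -0.004, 0.007]
go [0.35, -3.836, -0.153] [0.005, -0.003, -0.382]
```

Request:
play_rows(motion=[[0.02,-0.2,-0.15,0,0,0,0],[0.04,-0.45,-0.15,0,0,0,0],[0.06,-0.72,-0.15,0,0,0,0],[0.08,-0.98,-0.15,0,0,0,0]])

```text
time: 43.68
ee_pos: [0.4997, -0.2377, 0.2367]
eef_rot: [0.996, 0.093, -0.0, -0.0]
ft_force: [1.2, 0.1, -1.5]
width: 0.0255
```

Request:
play_rows(motion=[[0.02,-0.23,0,0,0,0,0],[0.04,-0.47,0,0,0,0,0],[0.06,-0.73,0,0,0,0,0],[0.08,-0.98,0,0,0,0,0]])

```text
time: 44.18
ee_pos: [0.4791, -0.0425, 0.2369]
eef_rot: [0.996, 0.093, -0.0, -0.0]
ft_force: [0.4, 0.2, -2.5]
width: 0.0251
```

Request:
play_rows(motion=[[0.02,-0.23,0,0,0,-0.1,0],[0.04,-0.47,0,0,0,-0.2,0],[0.06,-0.73,0,0,0,-0.3,0],[0.08,-0.98,0,0,0,-0.4,0],[0.08,-0.98,0,0,0,-0.5,0]])

```text
time: 44.8
ee_pos: [0.4581, 0.1554, 0.2366]
eef_rot: [0.882, 0.472, -0.001, -0.0]
ft_force: [-0.0, -0.8, -2.1]
width: 0.0252
```

Run:
```python
from h import *
st(); go([.431,.34,.22],np.radians(90))
c=eyes.camera('wrist'); print(lm(c,'yellow_bin',0,3,.3))
```

```text
t 44.8 p [0.4581 0.1554 0.2366] x [ 0.555  0.832 -0.001] z [-0.001  0.    -1.   ] F [-0.  -0.8 -2.1] T [-0.06 -0.01  0.01] w 0.0252 q [-0.52  0.01  0.1   1.8  -0.    1.33 -1.01]
go [0.692, -0.625, 0.083] [-0.001, 0.0, -0.375]
[(0.75, [200, 54], [0.421, 0.332]), (0.31, [203, 189], [0.326, 0.211])]
```

Request:
play_rows(motion=[[0.2,-0.18,0,0,0,-0.1,0],[0.4,-0.36,0,0,0,-0.2,0],[0.6,-0.54,0.05,0,0,-0.3,0],[0.692,-0.625,0.08,0,0,-0.375,0],[0.692,-0.625,0.08,0,0,-0.375,0]])

```text
time: 45.52
ee_pos: [0.4338, 0.3371, 0.2201]
eef_rot: [0.711, 0.703, -0.001, -0.0]
ft_force: [0.2, -0.3, -2.1]
width: 0.025
```

Run:
```python
from h import *
st()
c=eyes.camera('wrist'); print(lm(c,'yellow_bin',0,3,.3))
h=cv2.cvtColor(c['image'],cv2.COLOR_RGB2HSV); m=(h[...,0]>22)&(h[...,0]<34)&(h[...,1]>170)&(h[...,2]>70)
k=max(cv2.findContours(m.astype(np.uint8),0,2)[0],key=cv2.contourArea); print([(p.tolist(),ray(c,p,.06)[:2].round(3).tolist()) for p in cv2.approxPolyDP(cv2.convexHull(k),8,True)[:,0]])
go([.431,.34,.045],np.radians(90))
```

```text
t 45.52 p [0.4338 0.3371 0.2201] x [ 0.012  1.    -0.001] z [-0.002 -0.001 -1.   ] F [ 0.2 -0.3 -2.1] T [-0.05 -0.02  0.04] w 0.025 q [-0.69  0.17 -0.06  1.66  0.01  1.31 -0.76]
[(0.83, [309, 174], [0.424, 0.333])]
[([373, 89], [0.484, 0.424]), ([374, 266], [0.492, 0.246]), ([257, 268], [0.368, 0.245]), ([245, 248], [0.357, 0.269]), ([229, 97], [0.353, 0.419])]
go [0.026, -0.022, 0.88] [-0.0, 0.001, -0.01]
```

Request:
play_rows(motion=[[0.03,-0.03,0.3,0,0,0,0],[0.03,-0.03,0.6,0,0,0,0],[0.03,-0.03,0.86,0,0,0,0],[0.03,-0.03,0.86,0,0,0,0],[0.03,-0.03,0.86,0,0,0,45]])

```text
time: 46.25
ee_pos: [0.4306, 0.3426, 0.0518]
eef_rot: [0.712, 0.702, 0.002, 0.0]
ft_force: [-0.1, 0.2, 0.5]
width: 0.0301
```

Request:
play_rows(motion=[[0,0,0,0,0,0,45],[0,0,0,0,0,0,45],[0,0,-0.3,0,0,0,45],[0,0,-0.6,0,0,0,45],[0,0,-0.95,0,0,0,60]])

```text
time: 46.88
ee_pos: [0.4287, 0.3422, 0.2347]
eef_rot: [0.711, 0.703, 0.001, 0.0]
ft_force: [0.7, 0.9, 0.4]
width: 0.0433
```

Run:
```python
from h import *
st()
a=eyes.camera('scene'); b=eyes.camera('side')
for n,c in(('sc',a),('sd',b)):
    print(n,lm(c,'tee0_grip',.02,4,.3),lm(c,'elbow0_grip',.03,4,.3),lm(c,'wrench_grip',.042,1),lm(c,'wrench_jaw',.042,1))
f=lambda c,x,y,w,h:cv2.resize(c['image'][y:y+h,x:x+w],(400,300),interpolation=cv2.INTER_CUBIC)[:,:,::-1]
cv2.imwrite('pics/fin.png',np.vstack([np.hstack([f(a,120,110,400,300)[:300],f(b,120,110,400,290)]),np.hstack([f(a,300,135,100,75),f(b,262,175,100,75)])]))
```

```text
t 46.88 p [0.4287 0.3422 0.2347] x [0.011 1.    0.001] z [ 0.001  0.001 -1.   ] F [0.7 0.9 0.4] T [ 0.07 -0.04  0.01] w 0.0433 q [-0.7   0.16 -0.07  1.65  0.01  1.33 -0.78]
sc [(0.78, [398, 146], [0.44, 0.336]), (0.46, [217, 196], [0.35, -0.227]), (0.43, [435, 170], [0.584, 0.355])] [(0.59, [432, 168], [0.58, 0.345])] [(0.82, [276, 220], [0.527, -0.142])] [(0.86, [297, 248], [0.629, -0.142])]
sd [(0.85, [278, 369], [0.434, 0.341]), (0.69, [340, 141], [0.718, -0.329])] [(0.69, [444, 217], [0.324, -0.185]), (0.58, [215, 338], [0.569, 0.363])] [(0.77, [361, 191], [0.539, -0.146])] [(0.6, [329, 177], [0.641, -0.147])]
```

View pics/fin.png

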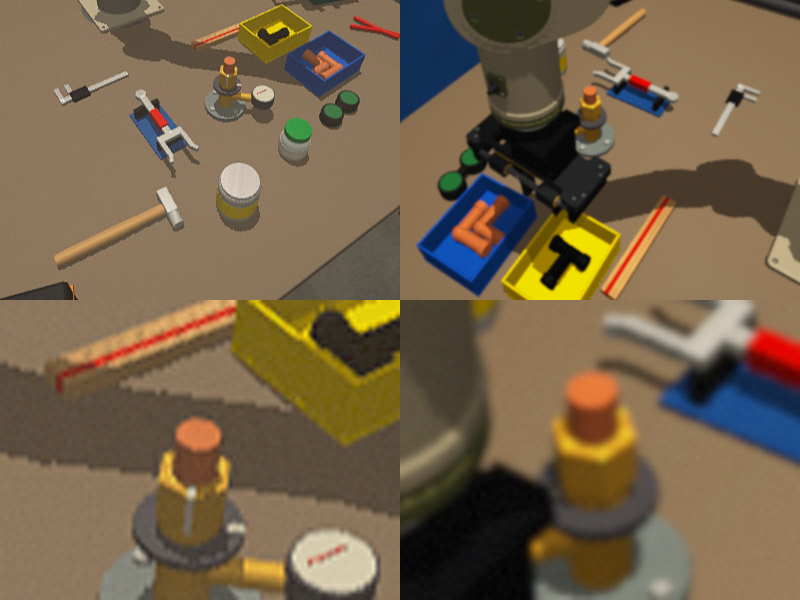

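Run:
```python
from h import *
c=eyes.camera('scene')
print('tube axis top',proj(c,[.562,.0463,.158]),'seen',(300+198/4,135+130/4))
for a in(-55,-43,-30): print(a,[proj(c,[.562+.02425*np.cos(np.radians(a)),.0463+.02425*np.sin(np.radians(a)),z]).round(1).tolist() for z in(.095,.127)],'seen',[(300+187/4,135+232/4),(300+192/4,135+190/4)])
```

```text
tube axis top [349.02087719 167.37949891] seen (349.5, 167.5)
-55 [[343.8, 192.3], [344.7, 183.1]] seen [(346.75, 193.0), (348.0, 182.5)]
-43 [[345.8, 192.7], [346.8, 183.5]] seen [(346.75, 193.0), (348.0, 182.5)]
-30 [[348.0, 192.9], [349.0, 183.6]] seen [(346.75, 193.0), (348.0, 182.5)]
```

Run:
```python
from h import *
st(); print(job.close_job())
```

```text
t 47.42 p [0.4286 0.3421 0.2309] x [ 0.011  1.    -0.001] z [-0.001 -0.001 -1.   ] F [-0.9 -0.1  0.2] T [ 0.03  0.03 -0.01] w 0.0519 q [-0.7   0.16 -0.07  1.65  0.01  1.33 -0.78]
the job is handed in; nothing more can be done
None
```

The joint is made up and the stand is cleared; I handed the job in after 47 s of robot time. I got no verdict back, so the figures below are my own measurements.

- **Nut:** I ran it down with the gripper until the stripe met the mark, then pulled it up with the wrench. The wrist picture put it 89° past finger-tight. The final scene picture reads nearer 84°, good to about 5°. Both are inside the 75 to 105° allowed.
- **Wrench:** It lies back on its rest, jaw the same way round as at the start. The wrist and side cameras put the grip within a few mm of the middle of the rest. The scene camera's estimate was 10 to 15 mm off, still inside the 25 mm limit.
- **Fittings:** Both elbows are in the blue bin, one partly resting on the other, and the one tee is in the yellow bin. I found no others.
- **Mishap:** My first try at the elbow nearest the hammer closed on nothing because I lifted before the fingers had shut. The elbow turned about 8°; I measured it again and picked it up.
- **Other tools and tins:** None looked moved in the last picture, but I did not measure them. The gripper was raised clear of everything at hand-in.

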